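# Load the turret into the drying tray and slide the tray into the rack

## Task

Set the grey tank turret down flat in the white parts tray where it stands on the desk. Then take the tray by its grip tab and slide its ears into the grooves of the plywood drying rack, past the spring clips, until it sits flat and fully home against the back stop with the turret still upright in it. Leave everything else on the desk where it is.

Things in the scene. Friction and masses are not known exactly. Their poses are not given: they have to be found in the camera images.
- turret_c (a point): Grey plastic tank turret, 40 to 80 g, loose, upright on the desk in front of the rack or the drawer unit. Point: hull centre, 15 mm above its underside; z up, x along the barrel to the muzzle. Hull 58 (x) x 46 (y) x 30 mm high, flat upright sides, gripped across y; 38 mm high over the hatch. Barrel (8 mm thick, 16 mm above underside) reaches to x = +58 mm, the rear to -34 mm.
- tray_tab (a point): Upright grip tab at the front of the white plastic tray (110 to 180 g, loose, flat on the desk). Point: the tab's centre, 28 mm above the tray's underside; z up, x from the tab towards the tray (its sliding direction). Tab 42 (x) x 12 (y) x 48 mm high, 4 to 52 mm above the underside, gripped across y; the tray's front wall begins at x = +21 mm.
- tray_c (a point): Centre of the tray's floor (3 mm above its underside), 79 mm in x from the tab's centre, same axes. Tray 116 (x) x 128 (y) x 22 mm high, walls 3 mm, inside 110 x 122 mm: the turret fits with its barrel roughly along x, either way. Ears along both sides: 4 mm thick, 14 to 18 mm above the underside, 144 mm wide over all, from x = -50 to +58 mm, leading corners rounded.
- rack: Plywood drying rack, fixed, on the left or right of the desk, 126 deep, 168 wide, 188 mm high plus jars. Origin: centre of its footprint; z up, x into the rack (open to -x). Above the tray bay: a shelf, underside 118 mm up, front at x = -69 mm, a closed drawer front on it, and a roof, underside 180 mm up, projecting to x = -92 mm. The back stop meets the tray at x = +53 mm.
- rack_home (a point): Where the tab's centre is when the tray is fully home: rack x = -84, y = 0, z = 74 mm (tray underside 46 mm above the desk); axes as the rack. The roof is above it, so here the tab cannot be held with an upright gripper: hold it leaning back towards -x by about 30 to 45 degrees, fingers pointing down and into the rack. Keep that lean from picking the tray up.
- rack_mouth (a point): Middle of the mouth of the two side grooves, at rail-top height: rack x = -63, y = 0, z = 60 mm; axes as the rack. The ears run on the rails: groove 11 mm high, 149 mm between groove bottoms, 133 mm between rail edges, so 2.5 mm play each side. The lower rails run 20 mm out of the mouth as landing lips between outward-flared guides.
- rack_clips (a point): Midway between the two round brass spring clips, one in each groove side: rack x = +20, y = 0, z = 65 mm. Each stands 4.5 mm out of the groove bottom (140 mm between them, the ears are 144 mm) and yields at 2 to 5 N. The ears meet them about 40 mm before home; from there the tray drags a little, up to about 10 N, until the back stop.
- drawer_unit: Wooden drawer unit, fixed, 150 (x) x 170 (y) x 75 mm high, a green sprue frame of road wheels (8 mm) fixed on its top, its shallow drawer with a brass ring pull standing half open to 122 mm from the origin along -x. Origin: centre of its footprint on the desk, z up. Not used.
- nippers: Bystander: steel sprue nippers with red grips, lying flat, about 110 x 57 mm, 15 mm high; origin under the middle, x towards the jaws. In front of the rack or the drawer unit, where the turret is not.
- sanding_stick: Bystander: white sanding stick lying flat, 150 (x) x 20 x 5 mm; origin at the centre of its underside.
- pin_vise: Bystander: squat aluminium pin vise standing on end, 24 mm diameter, 62 mm high; origin at the centre of its underside.
- cement: Bystander: squat jar, 40 mm diameter, 55 mm high; origin at the centre of its underside.
- paint: Bystander: small bottle, 28 mm diameter, 50 mm high; origin at the centre of its underside.
Not all that is in view belongs to the job. Of the things shaped like the part that bears turret_c, the grey one is meant. Of the things shaped like the part that bears tray_tab, the white one is meant.

How it is judged (in metres and radians):
On the way, in this order (a step that is already met when the one before it is completed fails the run):
1. the turret sits flat in the tray, let go, while the tray stands on the desk (x of turret_c in the frame of tray_tab between 0.04 and 0.118 m and y of turret_c in the frame of tray_tab between -0.048 and 0.048 m and z of turret_c in the frame of tray_tab between -0.015 and -0.005 m and angle between turret_c's own z axis and vertical below 0.12 rad and height (world z) of tray_tab below 0.034 m and angle between tray_tab's own z axis and vertical below 0.05 rad and contact force between the fingers and turret below 0.05 N), for 0.2 s.
2. the tray is fully home in the rack's grooves with the turret in it (x of tray_tab in the frame of rack between -0.089 and -0.079 m and y of tray_tab in the frame of rack between -0.005 and 0.005 m and z of tray_tab in the frame of rack between 0.069 and 0.079 m and angle between tray_tab's own z axis and vertical below 0.05 rad and angle between the x axis of tray_tab and the x axis of rack, either way round below 0.05 rad and x of turret_c in the frame of tray_tab between 0.04 and 0.118 m and y of turret_c in the frame of tray_tab between -0.048 and 0.048 m and z of turret_c in the frame of tray_tab between -0.015 and -0.005 m and angle between turret_c's own z axis and vertical below 0.12 rad), for 0.2 s.
At the end, for the whole second after the job is handed in: The tray is at rest in the rack's grooves, within 5 mm of home in depth, sideways and in height, level and in line with the rack to 0.05 rad; the turret is at rest in it, standing flat on the tray's floor (upright to 0.12 rad) (all of step 2 and linear speed of each of tray, turret below 0.01 m/s); the robot touches nothing.
It fails at once if the turret is tipped over (angle between turret_c's own z axis and vertical above 0.7 rad).
It fails at once if a bystander is pushed more than 25 mm from its place (distance of any of nippers, sanding_stick, pin_vise, cement, paint from where it was at the start of the episode above 0.025 m).
It also fails if it takes over 64 s, if anything falls off the work surface, if the arm or the gripper's body presses on something with over 40 N, if the wrist force passes 120 N, or if a joint passes its speed limit or range.

## Robot

A 6-joint arm with a two-finger parallel gripper is mounted at the origin on the work surface. World frame = base frame: x ahead of the robot, y to its left, z up, the work surface at z = 0. Lengths are in m, angles in degrees, forces in N, time in s.
With the tool pointing down it reaches from about 0.4 to 0.825 m from the base axis. Payload 7 kg.
Tool frame: the origin (TCP) lies at the very end of the fingers, on their centre line; the grasp point (between the pads) lies 19 mm behind it; x points along the fingers, y is the direction in which the jaws open and shut, and the axes are right-handed (so a half turn about x gives the same grasp; the last joint's range is limited). The gripper opens to 88 mm and grips with 3 to 60 N. Pads are 19 mm wide; open, the fingers measure 130 mm over their backs; the gripper's body (78 mm by 193 mm) begins 47 mm behind the grasp point.
Start: joints at [-49.842, 20.546, 0.682, 0, -70.136, -16.507], TCP at [0.271, -0.618, 0.227] pointing down, gripper open.
Joint ranges: [-176.03, 176.03], [-82.01, 121.73], [-58.28, 71.71], [-173.87, 95.51], [-174.79, -0.11], [-173.66, 173.66]. Speed limits (degrees/s): [136.94, 136.94, 172.46, 180, 180, 180].

## Interface

Orientations are given as [roll, pitch, yaw] about the fixed x, y, z axes, in that order (R = Rz(yaw) Ry(pitch) Rx(roll)).
In Python, from plant import monitor, eyes, ticket gives the robot as it stands. The module is installed in compiled form; this text tells all that it offers.
- The arm moves only by the shell command python3 -m crank 'ROWS'. ROWS is JSON, a list of rows, each an object with "linear": the shift along the world's x, y, z in units of 60 mm (1.0 is 60 mm), a list of three; "rot": the turn, a rotation vector about the world's x, y, z in units of 5 degrees (1.0 is 5 degrees), a list of three; "hand": the opening, from 0 (shut) to 1 (fully open). In form: [{"linear": [tx, ty, tz], "rot": [ax, ay, az], "hand": hand}, ...]. A call has 1 to 20 rows; each row shifts and turns the pose as measured when the row begins; what a row does not reach is not made up. A row lasts 1/8 s, in which the tool goes at most 62.5 mm and 10.7 degrees, less where a joint would pass 70% of its speed; a pose out of reach is approached as far as the arm can. A call is refused whole if a number of a shift passes 1 or a number of a turn 1, either way. A call with a gripper value outside its range is refused whole. The fingers move at their own pace and stop on an object; the grip force is fixed at half the most. Time passes only in rows, so rows that do not move let the fingers close. It gives the time, the measured TCP pose, the force and the opening at its end, in the units of the state.
- monitor.get_obs(): the state, without advancing time (a new reading comes with each control period).
- eyes.snapshot(name): name is "side" or "top" or "wrist"; returns a dict with "image" (384x512x3 uint8, red, green, blue), "depth" (384x512 float32, m along the optical axis (not along the pixel's ray), 0 where there is no reading), "K" (3x3 intrinsics, pixels), "camera_from_world" (4x4, takes a point from world to camera coordinates); the wrist camera has in their place "hand_eye" (4x4, takes a point from camera to tool coordinates, whose origin is the TCP and whose axes are the tool frame's). Camera axes: x right, y up, looking along -z (the intrinsics and any distortion apply to the point x, -y, -z); pixel columns grow to the right and rows downward; lengths in m; the calibration is good to about 2 mm. A picture is of the moment at which its call begins: read the wrist's pose just before it.
- ticket.close_job(): hands the job in, once; it reports no verdict.
The state is a dict: "clock": time; "joint_pos": joint angles; "qvel": joint speeds; "tau": joint torques, N m; "tool_pos": TCP position; "orientation": TCP orientation; "force": force on the tool from outside, world axes, zero at the start; "moment": the same for the moment, N m; "opening": finger opening in m.
Only numpy, scipy, OpenCV 4.12 (cv2) and the standard library are available. Lean on these libraries where they do the work, as an engineer would, in place of code of your own. Each camera call takes 0.05 s, during which the arm holds its last target.

## Working session

There is one attempt and no reset: what is moved stays moved. The work goes in short steps, Python scripts to look and compute and a shell command to move; the robot and the scene stay as the last step left them, time stands still between calls to the robot, and variables do not carry over. Pictures are saved under pics/ and viewed, and the job is handed in when it is done.

```bash
mkdir -p pics; cat > h.py <<'E'
import numpy as np, cv2
from plant import monitor, eyes, ticket
from scipy.spatial.transform import Rotation as R
def snap(n,f):
    o=monitor.get_obs(); s=eyes.snapshot(n)
    if n=='wrist':
        T=np.eye(4);T[:3,:3]=R.from_euler('xyz',o['orientation'],degrees=True).as_matrix();T[:3,3]=o['tool_pos']
        wc=T@np.array(s['hand_eye'])
    else: wc=np.linalg.inv(np.array(s['camera_from_world']))
    d=s['depth'];K=np.array(s['K']);v,u=np.mgrid[:d.shape[0],:d.shape[1]]
    p=np.stack([(u-K[0,2])/K[0,0]*d,-(v-K[1,2])/K[1,1]*d,-d],-1)
    P=p@wc[:3,:3].T+wc[:3,3]; P[d==0]=np.nan
    cv2.imwrite(f'pics/{f}.png',s['image'][:,:,::-1])
    np.savez(f'{f}.npz',P=P,im=s['image'],wc=wc,K=K)
    return s,P
E
python3 - <<'E'
from h import *
o=monitor.get_obs(); print(o)
for n in('side','top','wrist'):
    s,P=snap(n,n+'0'); print(n,s['K'],[k for k in s])
E
```

```text
{'clock': 0.0, 'joint_pos': array([-4.98418126e+01,  2.05900287e+01,  6.33681053e-01, -1.98688980e-02,
       -7.01362390e+01, -1.65078239e+01]), 'qvel': array([ 0.05842197, -0.05133071,  0.07785503,  0.01128621,  0.03037946,
        0.05665078]), 'tau': array([ 5.36458665e-04, -5.82726073e+01,  2.93063325e+01,  6.99733302e+00,
        6.89477936e-03, -1.80313100e-04]), 'tool_pos': array([ 0.27056381, -0.61786257,  0.22563865]), 'orientation': array([ 95.10373903,  89.90554747, 118.74733626]), 'force': array([0.28812142, 0.40031433, 0.45648755]), 'moment': array([-0.04464352,  0.01856002, -0.03046698]), 'opening': 0.08779142764242844}
side [[458.33372725   0.         258.09108116]
 [  0.         458.33372725 187.37022418]
 [  0.           0.           1.        ]] ['image', 'depth', 'K', 'camera_from_world']
top [[358.00191441   0.         250.84338418]
 [  0.         358.00191441 189.56585817]
 [  0.           0.           1.        ]] ['image', 'depth', 'K', 'camera_from_world']
wrist [[301.04171722   0.         253.42353896]
 [  0.         301.04171722 187.24732965]
 [  0.           0.           1.        ]] ['image', 'depth', 'K', 'hand_eye']
```

View pics/top0.png

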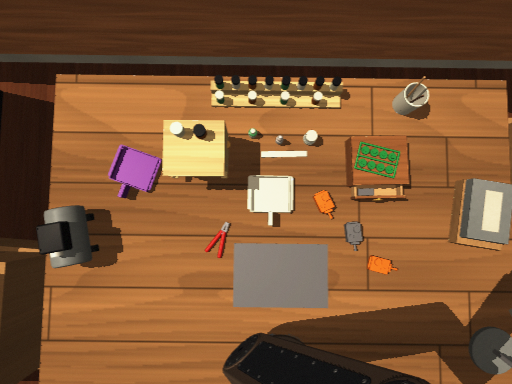

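View pics/side0.png

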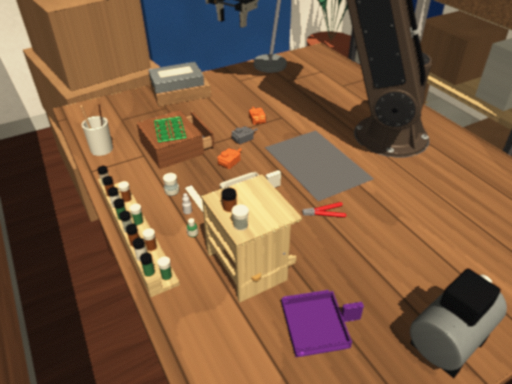

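View pics/wrist0.png

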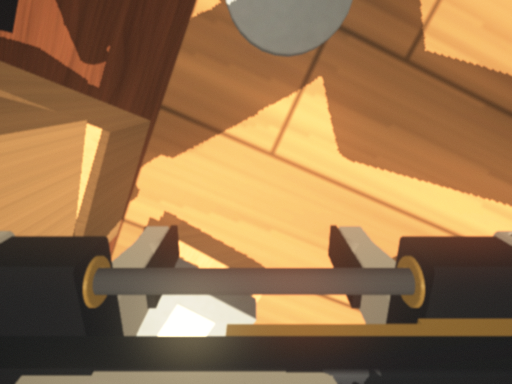

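The top view shows:
- **Trays:** the white one is at (270,195) with its tab at (270,218). A purple one is at (134,170). The white one is meant.
- **Turrets:** the grey one is at (354,234), with orange ones at (324,203) and (380,265). The grey one is meant.
- **Rack:** at (194,149).
- **Nippers:** at (219,240).

Next I'll take enlarged crops and measure.

```bash
python3 - <<'E'
from h import *
Z=np.load('top0.npz');P,im=Z['P'],Z['im']
c=im[100:290,150:420]; cv2.imwrite('pics/crop.png',cv2.resize(c[:,:,::-1],None,fx=2.9,fy=2.9,interpolation=cv2.INTER_CUBIC))
for n,(u,v) in dict(tray=(262,190),tab=(270,218),tur=(354,234),rack=(194,160),nip=(219,240),purple=(134,170),unit=(377,160),desk=(300,225)).items(): print(n,P[v,u].round(4))
def box(u0,u1,v0,v1,f,zr):
    p=P[v0:v1,u0:u1].reshape(-1,3);c=im[v0:v1,u0:u1].reshape(-1,3).astype(int)
    m=(p[:,2]>zr[0])&(p[:,2]<zr[1])&f(c);q=p[m]
    r=cv2.minAreaRect((q[:,:2]*1000).astype(np.float32));print(m.sum(),r,np.percentile(q[:,2],[5,50,95]).round(4)); print(cv2.boxPoints(r).round(1).tolist()); return q
al=lambda c:c[:,0]>-1
print('tray');box(240,300,170,211,al,(.010,.035))
print('tab');box(262,278,211,230,al,(.02,.07))
print('tur');box(338,368,217,254,al,(.008,.06))
print('rack roof');box(155,240,110,190,al,(.165,.2))
print('rackall');box(155,240,110,190,al,(.03,.2))
E
```

```text
tray [0.5704 0.0591 0.0061]
tab [0.4808 0.0354 0.0554]
tur [ 0.4341 -0.2301  0.0281]
rack [0.6363 0.2522 0.1865]
nip [0.4084 0.1949 0.0009]
purple [0.6302 0.4745 0.0035]
unit [ 0.6608 -0.2871  0.0804]
desk [ 0.4596 -0.0643  0.0023]
tray
320 ((561.3541259765625, 35.33116912841797), (112.25078582763672, 143.7760467529297), 0.05486176162958145) [0.016  0.0199 0.0257]
[[505.20001220703125, 107.19999694824219], [505.29998779296875, -36.599998474121094], [617.5, -36.5], [617.4000244140625, 107.30000305175781]]
tab
68 ((481.081298828125, 35.001800537109375), (43.52980422973633, 47.54713821411133), 0.6858400702476501) [0.0231 0.0526 0.0556]
[[459.0, 58.5], [459.6000061035156, 11.0], [503.1000061035156, 11.5], [502.6000061035156, 59.0]]
tur
357 ((428.4687194824219, -229.65821838378906), (91.23953247070312, 47.414634704589844), 6.630321025848389) [0.0173 0.0305 0.0394]
[[380.3999938964844, -211.39999389648438], [385.8999938964844, -258.5], [476.5, -247.89999389648438], [471.0, -200.8000030517578]]
rack roof
3158 ((671.194091796875, 255.71444702148438), (154.7224884033203, 168.09629821777344), 0.5262249708175659) [0.186  0.1891 0.192 ]
[[593.0999755859375, 339.0], [594.5999755859375, 171.0], [749.2999877929688, 172.39999389648438], [747.7999877929688, 340.5]]
rackall
3341 ((670.971923828125, 252.1624298095703), (154.71954345703125, 176.6537322998047), 0.3557095229625702) [0.1384 0.1889 0.192 ]
[[593.0999755859375, 340.0], [594.2000122070312, 163.39999389648438], [748.9000244140625, 164.3000030517578], [747.7999877929688, 341.0]]
```

View pics/crop.png

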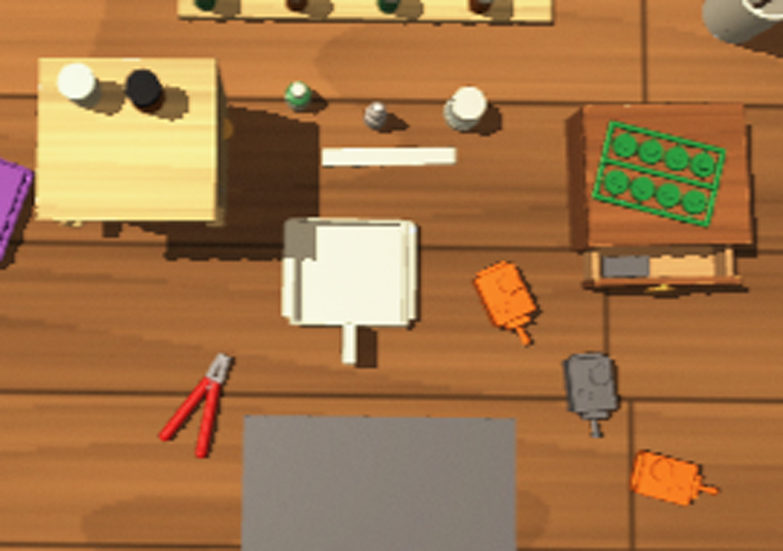

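```bash
cat >> h.py <<'E'
def mat(o=None):
    o=o or monitor.get_obs(); return R.from_euler('xyz',o['orientation'],degrees=True)
def goal(yaw_y,lean,flip=1):
    # tool y axis horizontal at heading yaw_y(deg); tool x = down, leaned forward by lean toward heading yaw_y-90
    y=np.array([np.cos(np.radians(yaw_y)),np.sin(np.radians(yaw_y)),0]); f=np.array([y[1],-y[0],0])
    l=np.radians(lean); x=np.sin(l)*f+np.cos(l)*np.array([0,0,-1.]); y=y*flip
    return R.from_matrix(np.stack([x,y,np.cross(x,y)],1))
def plan(p,Rg):
    o=monitor.get_obs(); d=(np.array(p)-o['tool_pos'])/0.06; r=np.degrees((Rg*mat(o).inv()).as_rotvec())/5
    print('t',round(o['clock'],2),'pos',o['tool_pos'].round(4),'F',o['force'].round(1),'M',o['moment'].round(2),'open',round(o['opening'],4),'dlin',d.round(3),'drot',r.round(3))
E
python3 - <<'E'
from h import *
print(mat().as_matrix().round(3))
Z=np.load('top0.npz');P,im=Z['P'],Z['im']
p=P[217:254,338:368].reshape(-1,3);q=p[(p[:,2]>.024)&(p[:,2]<.05)]
print(len(q),cv2.minAreaRect((q[:,:2]*1000).astype(np.float32)))
for s in (1,-1): plan([.44,-.228,.16],goal(97,0,s))
E
```

```text
[[-0.001 -0.401  0.916]
 [ 0.001  0.916  0.401]
 [-1.     0.001 -0.   ]]
307 ((438.7202453613281, -228.4718475341797), (70.2847900390625, 47.394596099853516), 6.668445587158203)
t 0.15 pos [ 0.2706 -0.618   0.2258] F [-0.3 -0.5 -0.6] M [0.01 0.   0.  ] open 0.0876 dlin [ 2.823  6.5   -1.097] drot [-0.013 -0.005 -3.329]
t 0.15 pos [ 0.2706 -0.618   0.2258] F [-0.3 -0.5 -0.6] M [0.01 0.   0.  ] open 0.0876 dlin [ 2.823  6.5   -1.097] drot [ 7.0000e-03 -1.9000e-02  3.2671e+01]
```

```bash
python3 -m crank '[{"linear":[0.35,0.8,0],"rot":[0,0,-0.4],"hand":1},{"linear":[0.35,0.8,0],"rot":[0,0,-0.4],"hand":1},{"linear":[0.35,0.8,0],"rot":[0,0,-0.4],"hand":1},{"linear":[0.35,0.8,0],"rot":[0,0,-0.4],"hand":1},{"linear":[0.35,0.8,-0.1],"rot":[0,0,-0.4],"hand":1},{"linear":[0.35,0.8,-0.2],"rot":[0,0,-0.4],"hand":1},{"linear":[0.35,0.8,-0.3],"rot":[0,0,-0.4],"hand":0.8},{"linear":[0.3,0.8,-0.3],"rot":[0,0,-0.4],"hand":0.75},{"linear":[0,0,0],"rot":[0,0,0],"hand":0.75}]'
python3 - <<'E'
from h import *
plan([.44,-.228,.16],goal(97,0)); snap('wrist','w1'); snap('top','top1')
E
```

```text
clock: 1.27
tool_pos: [0.4378, -0.2219, 0.1677]
orientation: [92.5, 89.8, 99.5]
force: [-0.0, -0.9, 0.5]
opening: 0.067
t 1.27 pos [ 0.4378 -0.2219  0.1677] F [-0.  -0.9  0.5] M [-0.06 -0.04 -0.02] open 0.067 dlin [ 0.037 -0.102 -0.129] drot [-0.043 -0.007  0.002]
```

View pics/w1.png

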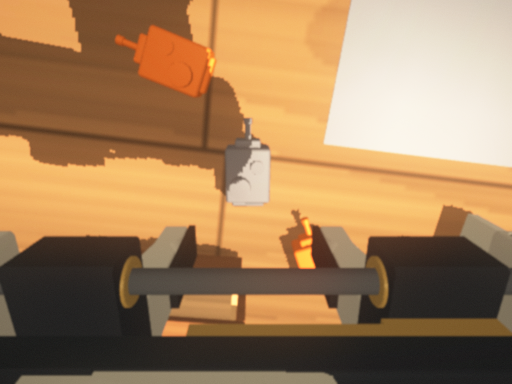

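The wrist view shows the grey turret at (248,170) with its muzzle up at (248,122), which is towards the robot. The orange decoys are at (172,60) and (303,245).

```bash
python3 - <<'E'
from h import *
Z=np.load('w1.npz');P=Z['P']
p=P[112:215,215:280].reshape(-1,3)
print(np.nanpercentile(p[:,2],[2,50,98]))
for lo in(.008,.026):
    q=p[(p[:,2]>lo)&(p[:,2]<.05)]
    r=cv2.minAreaRect((q[:,:2]*1000).astype(np.float32));print(len(q),r)
q=p[(p[:,2]>.02)&(p[:,2]<.033)&(p[:,0]>.42)]
print(len(q),cv2.minAreaRect((q[:,:2]*1000).astype(np.float32)), np.median(q[:,2]))
E
```

```text
[0.000552   0.00279794 0.0399602 ]
2965 ((426.02459716796875, -228.87220764160156), (91.22220611572266, 45.98981857299805), 6.583110332489014)
2664 ((436.35052490234375, -227.652099609375), (69.74383544921875, 46.046661376953125), 6.802191257476807)
1456 ((444.3699951171875, -226.7596893310547), (54.277008056640625, 45.96841812133789), 6.626770496368408) 0.03154767768956826
```

```bash
python3 -m crank '[{"linear":[0.01,-0.09,-0.5],"rot":[-0.04,0,0],"hand":0.75},{"linear":[0,0,-0.7],"rot":[0,0,0],"hand":0.75},{"linear":[0,0,-0.6],"rot":[0,0,0],"hand":0.75},{"linear":[0,0,0],"rot":[0,0,0],"hand":0.75}]'
python3 - <<'E'
from h import *
plan([.4385,-.2275,.006],goal(96.6,0))
E
```

```text
clock: 1.88
tool_pos: [0.4389, -0.2346, 0.0611]
orientation: [-26.8, 89.6, -20.1]
force: [0.3, -0.5, 1.3]
opening: 0.0661
t 1.88 pos [ 0.4389 -0.2346  0.0611] F [ 0.3 -0.5  1.3] M [0.04 0.04 0.03] open 0.0661 dlin [-0.006  0.118 -0.918] drot [ 0.026  0.071 -0.016]
```

```bash
python3 -m crank '[{"linear":[0,0.12,0],"rot":[0.03,0.07,0],"hand":0.75},{"linear":[0,0,0],"rot":[0,0,0],"hand":0.75},{"linear":[0,0,-0.45],"rot":[0,0,0],"hand":0.75},{"linear":[0,0,-0.35],"rot":[0,0,0],"hand":0.75},{"linear":[0,0,0],"rot":[0,0,0],"hand":0.75}]'
python3 - <<'E'
from h import *
plan([.4385,-.2275,.006],goal(96.6,0))
E
```

```text
clock: 2.5
tool_pos: [0.4441, -0.2289, 0.0195]
orientation: [-15.0, 89.3, -8.3]
force: [0.5, -0.5, -0.2]
opening: 0.0654
t 2.5 pos [ 0.4441 -0.2289  0.0195] F [ 0.5 -0.5 -0.2] M [-0.02  0.06  0.03] open 0.0654 dlin [-0.094  0.023 -0.224] drot [ 0.02   0.137 -0.017]
```

```bash
python3 -m crank '[{"linear":[-0.09,0.02,-0.1],"rot":[0.02,0.14,0],"hand":0.75},{"linear":[0,0,0],"rot":[0,0,0],"hand":0.75}]'
python3 - <<'E'
from h import *
plan([.4385,-.2275,.006],goal(96.6,0))
E
```

```text
clock: 2.75
tool_pos: [0.4399, -0.2277, 0.0153]
orientation: [-16.1, 89.9, -9.4]
force: [0.1, -0.5, 0.3]
opening: 0.066
t 2.75 pos [ 0.4399 -0.2277  0.0153] F [ 0.1 -0.5  0.3] M [-0.02 -0.01  0.01] open 0.066 dlin [-0.023  0.004 -0.156] drot [ 0.004  0.025 -0.023]
```

```bash
python3 -m crank '[{"linear":[-0.02,0,-0.16],"rot":[0,0.03,0],"hand":0.75},{"linear":[0,0,0],"rot":[0,0,0],"hand":0.75},{"linear":[0,0,0],"rot":[0,0,0],"hand":0.2},{"linear":[0,0,0],"rot":[0,0,0],"hand":0.2},{"linear":[0,0,0],"rot":[0,0,0],"hand":0.2},{"linear":[0,0,0],"rot":[0,0,0],"hand":0.2}]'
python3 - <<'E'
from h import *
plan([.4385,-.2275,.006],goal(96.6,0))
E
```

```text
clock: 3.5
tool_pos: [0.4394, -0.2279, 0.0062]
orientation: [-35.1, 89.9, -28.3]
force: [0.3, 0.3, -0.8]
opening: 0.0452
t 3.5 pos [ 0.4394 -0.2279  0.0062] F [ 0.3  0.3 -0.8] M [ 0.02 -0.02 -0.02] open 0.0452 dlin [-0.015  0.006 -0.003] drot [ 0.008  0.014 -0.026]
```

```bash
python3 -m crank '[{"linear":[0,0,0.4],"rot":[0,0,0],"hand":0.2},{"linear":[0,0,0.6],"rot":[0,0,0],"hand":0.2},{"linear":[0.1,0.3,0.5],"rot":[0,0,-0.2],"hand":0.2},{"linear":[0.3,0.6,0.2],"rot":[0,0,-0.3],"hand":0.2},{"linear":[0.4,0.7,0],"rot":[0,0,-0.3],"hand":0.2},{"linear":[0.4,0.7,0],"rot":[0,0,-0.3],"hand":0.2},{"linear":[0.4,0.7,0],"rot":[0,0,-0.2],"hand":0.2},{"linear":[0.3,0.6,0],"rot":[0,0,0],"hand":0.2},{"linear":[0.2,0.4,0],"rot":[0,0,0],"hand":0.2},{"linear":[0,0,0],"rot":[0,0,0],"hand":0.2},{"linear":[0,0,0],"rot":[0,0,0],"hand":0.2}]'
python3 - <<'E'
from h import *
plan([.571,.0355,.10],goal(90,0)); snap('side','s2');snap('top','t2')
E
```

```text
clock: 4.88
tool_pos: [0.5666, 0.0199, 0.1116]
orientation: [59.1, 89.9, 59.0]
force: [-0.2, -0.3, -0.5]
opening: 0.0461
t 4.88 pos [0.5666 0.0199 0.1116] F [-0.2 -0.3 -0.5] M [-0.06  0.   -0.02] open 0.0461 dlin [ 0.074  0.26  -0.193] drot [-0.01   0.006  0.027]
```

View pics/s2.png

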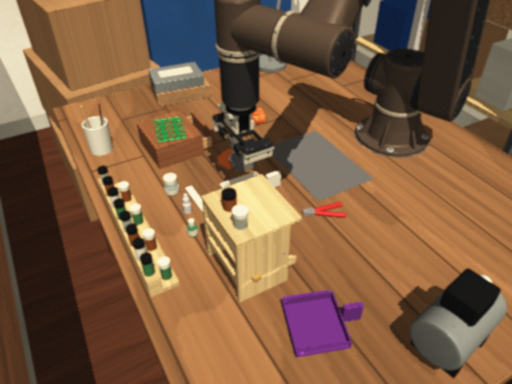

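```bash
python3 -m crank '[{"linear":[0.07,0.26,-0.3],"rot":[0,0,0],"hand":0.2},{"linear":[0,0,0],"rot":[0,0,0],"hand":0.2},{"linear":[0,0,-0.5],"rot":[0,0,0],"hand":0.2},{"linear":[0,0,-0.4],"rot":[0,0,0],"hand":0.2},{"linear":[0,0,0],"rot":[0,0,0],"hand":0.2},{"linear":[0,0,0],"rot":[0,0,0],"hand":0.2}]'
python3 - <<'E'
from h import *
plan([.571,.0355,.0105],goal(90,0)); snap('wrist','w3')
E
```

```text
clock: 5.72
tool_pos: [0.5709, 0.0339, 0.0384]
orientation: [24.7, 89.9, 24.3]
force: [-0.3, -0.2, -0.4]
opening: 0.0459
t 5.72 pos [0.5709 0.0339 0.0384] F [-0.3 -0.2 -0.4] M [-0.06 -0.08  0.02] open 0.0459 dlin [ 0.002  0.027 -0.465] drot [-0.01   0.022  0.062]
```

View pics/w3.png

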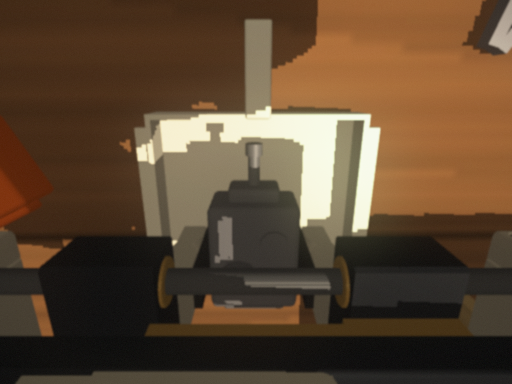

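The turret hangs centred over the tray, with the muzzle at (254,148), the front wall at row 115 and the tab at (258,68). I'll check the muzzle-to-wall gap and the tab position.

```bash
python3 - <<'E'
from h import *
P=np.load('w3.npz')['P']
for u,v in [(254,150),(255,119),(300,117),(258,25),(258,110),(247,70),(270,70),(145,160),(372,160),(200,150)]: print(u,v,P[v,u].round(4))
p=P[15:112,235:285].reshape(-1,3);q=p[(p[:,2]>.045)&(p[:,2]<.065)]
print(len(q),cv2.minAreaRect((q[:,:2]*1000).astype(np.float32)),np.median(q[:,2]))
p=P[100:235,100:400].reshape(-1,3);q=p[(p[:,2]>.010)&(p[:,2]<.027)&(p[:,0]<.54)]
print(q[:,:2].min(0),q[:,:2].max(0),q[:,1].mean())
E
```

```text
254 150 [0.5143 0.0344 0.0555]
255 119 [0.5026 0.0351 0.0228]
300 117 [0.5015 0.0605 0.0242]
258 25 [0.4604 0.0363 0.054 ]
258 110 [0.4958 0.0364 0.0532]
247 70 [0.4784 0.0314 0.0539]
270 70 [0.4785 0.0417 0.0546]
145 160 [ 0.5269 -0.0314  0.0199]
372 160 [0.5276 0.1061 0.0193]
200 150 [ 5.238e-01 -5.000e-04  4.600e-03]
2464 ((477.0196838378906, 36.39476013183594), (11.839797019958496, 38.61787796020508), 89.3092041015625) 0.05379570945956806
[ 0.49957047 -0.03663072] [0.53999343 0.10835717] 0.036324784340278964
```

```bash
python3 -m crank '[{"linear":[0,0.03,-0.25],"rot":[0,0,0.06],"hand":0.2},{"linear":[0,0,-0.13],"rot":[0,0,0],"hand":0.2},{"linear":[0,0,0],"rot":[0,0,0],"hand":0.2},{"linear":[0,0,0],"rot":[0,0,0],"hand":0.2}]'
python3 - <<'E'
from h import *
plan([.571,.0362,.010],goal(90,0))
E
```

```text
clock: 6.28
tool_pos: [0.5717, 0.0362, 0.0156]
orientation: [23.9, 89.7, 24.0]
force: [-0.6, 0.0, -1.2]
opening: 0.0458
t 6.28 pos [0.5717 0.0362 0.0156] F [-0.6  0.  -1.2] M [-0.06 -0.05 -0.09] open 0.0458 dlin [-0.011  0.001 -0.094] drot [-0.022  0.049 -0.003]
```

```bash
python3 -m crank '[{"linear":[0,0,-0.09],"rot":[-0.02,0.05,0],"hand":0.2},{"linear":[0,0,0],"rot":[0,0,0],"hand":0.2}]'
python3 - <<'E'
from h import *
plan([.571,.0362,.0095],goal(90,0))
E
```

```text
clock: 6.52
tool_pos: [0.5719, 0.0363, 0.0102]
orientation: [60.6, 90.0, 60.6]
force: [0.6, -0.2, -0.2]
opening: 0.0452
t 6.53 pos [0.5719 0.0363 0.0102] F [ 0.6 -0.2 -0.2] M [-0.01  0.   -0.03] open 0.0452 dlin [-0.015 -0.001 -0.011] drot [-0.003  0.001 -0.003]
```

```bash
python3 -m crank '[{"linear":[0,0,-0.02],"rot":[0,0,0],"hand":0.2},{"linear":[0,0,0],"rot":[0,0,0],"hand":0.6},{"linear":[0,0,0],"rot":[0,0,0],"hand":0.7},{"linear":[0,0,0],"rot":[0,0,0],"hand":0.7},{"linear":[0,0,0.3],"rot":[0,0,0],"hand":0.7},{"linear":[0,0,0.8],"rot":[0,0,0],"hand":0.7},{"linear":[-0.2,0,0.8],"rot":[0,0,0],"hand":0.6},{"linear":[-0.3,0,0.4],"rot":[0,0,0],"hand":0.6},{"linear":[0,0,0],"rot":[0,0,0],"hand":0.6}]'
python3 - <<'E'
from h import *
plan([.571,.0362,.13],goal(90,0)); snap('wrist','w4'); snap('top','t4')
E
```

```text
clock: 7.65
tool_pos: [0.5407, 0.0359, 0.1507]
orientation: [-162.9, 90.0, -162.9]
force: [0.3, 0.7, 0.5]
opening: 0.0528
t 7.65 pos [0.5407 0.0359 0.1507] F [0.3 0.7 0.5] M [-0.04 -0.08  0.  ] open 0.0528 dlin [ 0.504  0.005 -0.345] drot [ 0.001 -0.004 -0.002]
```

View pics/w4.png

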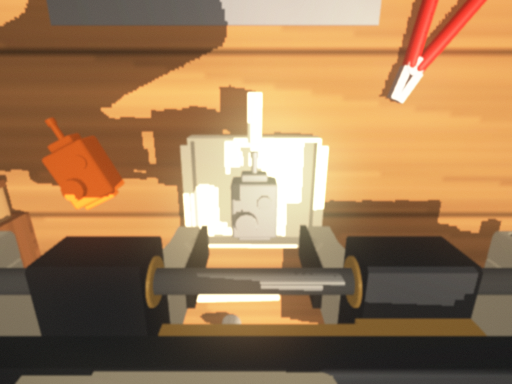

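The turret sits in the tray at (254,205) with its muzzle at (255,155). The tab is at (255,120). Now I'll measure both and plan the leaned grasp.

```bash
python3 - <<'E'
from h import *
P=np.load('w4.npz')['P']
p=P[90:135,235:275].reshape(-1,3);q=p[(p[:,2]>.045)&(p[:,2]<.065)]
print('tab',len(q),cv2.minAreaRect((q[:,:2]*1000).astype(np.float32)),np.median(q[:,2]))
p=P[150:236,231:278].reshape(-1,3);q=p[(p[:,2]>.030)&(p[:,2]<.050)]
print('hull',len(q),cv2.minAreaRect((q[:,:2]*1000).astype(np.float32)),np.median(q[:,2]),np.percentile(q[:,2],98))
p=P[125:240,170:340].reshape(-1,3);q=p[(p[:,2]>.010)&(p[:,2]<.03)]
print('tray',len(q),cv2.minAreaRect((q[:,:2]*1000).astype(np.float32)),np.median(q[:,2]))
g=goal(90,40); x=g.as_matrix()[:,0]
print(x, mat().as_matrix().round(2))
t=np.array([.478,.0362,.029]) # grasp pt
plan(t+.019*x, g); plan(t+.019*x-x*.08, g)
E
```

```text
tab 638 ((474.9430847167969, 36.371253967285156), (34.050376892089844, 11.916521072387695), 0.03274497389793396) 0.05376722889125071
hull 2475 ((565.6336669921875, 36.45922088623047), (62.40367126464844, 46.038970947265625), 0.6694386601448059) 0.03492807628292727 0.04348829324926631
tray 3343 ((556.4701538085938, 36.09895324707031), (144.4036407470703, 113.64505004882812), 89.8851318359375) 0.020582725220426035
[ 6.42787610e-01 -3.93593894e-17 -7.66044443e-01] [[-0.  0.  1.]
 [-0.  1. -0.]
 [-1. -0. -0.]]
t 7.75 pos [0.5406 0.0357 0.1486] F [-0.4 -0.1 -0.5] M [-0.02 -0.01 -0.03] open 0.0529 dlin [-0.84   0.009 -2.235] drot [ 1.300e-02 -8.037e+00  7.000e-03]
t 7.75 pos [0.5406 0.0357 0.1486] F [-0.4 -0.1 -0.5] M [-0.02 -0.01 -0.03] open 0.0529 dlin [-1.697  0.009 -1.214] drot [ 1.300e-02 -8.037e+00  7.000e-03]
```

```bash
python3 -m crank '[{"linear":[-0.2,0,0],"rot":[0,-1,0],"hand":0.6},{"linear":[-0.2,0,0],"rot":[0,-1,0],"hand":0.6},{"linear":[-0.2,0,0],"rot":[0,-1,0],"hand":0.6},{"linear":[-0.2,0,0],"rot":[0,-1,0],"hand":0.6},{"linear":[-0.2,0,-0.1],"rot":[0,-1,0],"hand":0.6},{"linear":[-0.2,0,-0.2],"rot":[0,-1,0],"hand":0.6},{"linear":[-0.2,0,-0.2],"rot":[0,-1,0],"hand":0.6},{"linear":[-0.2,0,-0.2],"rot":[0,-1,0],"hand":0.6},{"linear":[0,0,0],"rot":[0,0,0],"hand":0.6}]'
python3 - <<'E'
from h import *
g=goal(90,40); x=g.as_matrix()[:,0]
t=np.array([.478,.0362,.029])
plan(t+.019*x-x*.08, g);print(monitor.get_obs()['joint_pos'].round(1))
E
```

```text
clock: 8.88
tool_pos: [0.5048, 0.0181, 0.2036]
orientation: [5.3, 59.9, 6.4]
force: [-0.2, -0.3, -0.2]
opening: 0.0528
t 8.88 pos [0.5048 0.0181 0.2036] F [-0.2 -0.3 -0.2] M [-0.17  1.67 -0.  ] open 0.0528 dlin [-1.1    0.301 -2.131] drot [-0.499 -2.009 -0.401]
[  28.9  -12.2  -58.3   35.8  -19.2 -149.4]
```

Joint 3 has reached its limit (-58.3), so leaning this high up is out of range. I'll back off, collect pose samples and fit a kinematic model to find which lean and height are feasible.

```bash
cat >> h.py <<'E'
def rec():
    import json; o=monitor.get_obs()
    open('rec.jsonl','a').write(json.dumps([list(map(float,o['joint_pos'])),list(map(float,o['tool_pos'])),list(map(float,o['orientation']))])+'\n')
E
python3 -c "
from h import *;rec()"
python3 -m crank '[{"linear":[0.3,0.2,0],"rot":[-0.3,0.5,-0.3],"hand":0.6},{"linear":[0.3,0.1,0],"rot":[-0.2,0.7,-0.1],"hand":0.6}]'; python3 -c "
from h import *;rec()"
python3 -m crank '[{"linear":[0.3,0,0],"rot":[0,1,0],"hand":0.6},{"linear":[0,0,0],"rot":[0,1,0],"hand":0.6}]'; python3 -c "
from h import *;rec()"
python3 -m crank '[{"linear":[0,0,-0.3],"rot":[0,0.6,0],"hand":0.6},{"linear":[0,0,0],"rot":[0,0,0],"hand":0.6}]'; python3 - <<'E'
from h import *
rec();plan([.52,.0362,.16],goal(90,10));print(open('rec.jsonl').read())
E
```

```text
clock: 9.12
tool_pos: [0.5379, 0.0333, 0.2007]
orientation: [-0.0, 66.5, -0.6]
force: [1.0, -0.9, 0.7]
opening: 0.0529
clock: 9.38
tool_pos: [0.5549, 0.0348, 0.1972]
orientation: [-0.7, 77.2, -1.1]
force: [0.4, -1.3, 0.0]
opening: 0.0523
clock: 9.62
tool_pos: [0.5555, 0.0353, 0.1758]
orientation: [-1.4, 80.6, -1.9]
force: [-0.5, 0.3, -0.5]
opening: 0.0526
t 9.62 pos [0.5555 0.0353 0.1758] F [-0.5  0.3 -0.5] M [-0.02  0.56 -0.02] open 0.0526 dlin [-0.592  0.014 -0.263] drot [ 0.046 -0.128  0.091]
[[28.90827657343891, -12.172224717954334, -58.2754981366141, 35.843886008065766, -19.163247194504677, -149.36331419250752], [0.5047688381611212, 0.018124003768132606, 0.2036175062555577], [5.30542328673894, 59.90090643427623, 6.370191249385222]]
[[31.66941553578425, -4.832319148765571, -47.056240480807794, 25.241802184336038, -29.976163086648047, -142.25636943523827], [0.5378784722014067, 0.033323889848206605, 0.2006883656531507], [-0.0010548043693253606, 66.46284239094521, -0.5755623521304868]]
[[28.074733232892825, 2.9736963491640607, -30.84421272187468, 8.752953685609796, -45.265695424087376, -124.02237613521902], [0.5548643581234196, 0.034792773447658874, 0.19721806642218215], [-0.6804067167995375, 77.16943180397898, -1.0552291276968528]]
[[26.961016270275778, 6.2091995255908135, -28.643304048035084, 6.151033406998494, -47.09156886563513, -121.26868812449428], [0.5555007736673266, 0.035330288881341286, 0.1758019399366386], [-1.439228554766335, 80.63486932170207, -1.8741035864256101]]
```

```bash
cat > kin.py <<'E'
import numpy as np, json
from scipy.optimize import least_squares
from scipy.spatial.transform import Rotation as R
S=[[[-49.8418,20.59,.6337,-.01987,-70.136,-16.508],[.27056,-.61786,.22564],[95.1037,89.9055,118.747]]]+[json.loads(l) for l in open('rec.jsonl')]
e=lambda a,d:R.from_euler(a,d,degrees=True)
lo=np.array([-176.03,-82.01,-58.28,-173.87,-174.79,-173.66]);hi=np.array([176.03,121.73,71.71,95.51,-.11,173.66])
def fk(q,p):
    # p: yaw b, x0,y0,h, upper(3), fore(3), Lt, o4,o5,o6
    A=e('z',p[0]+q[0]); B=A*e('y',q[1]); C=B*e('y',-q[2]); D=C*e('x',q[3]+p[11])*e('y',-q[4]+p[12])*e('x',s6*q[5]+p[13])
    t=np.array([0,0,p[3]])+A.apply([p[1],p[2],0])+B.apply(p[4:7])+C.apply(p[7:10])+D.apply([p[10],0,0])
    return t,D
def res(p):
    r=[]
    for q,t,o in S:
        a,D=fk(q,p); r+=list((a-t)*1000); r+=list(np.degrees((D.inv()*e('xyz',o)).as_rotvec())*5)
    r+=list((p-p0)*np.array([0.001,3,3,1,1,3,1,1,3,1,1,.1,.1,.001]))
    return r
best=None
for s4,s6 in((1,1),(1,-1)):
  for b in(-20,0):
   for c in (0,90,180,270):
    p0=np.array([b,0,0,.3,0,0,.35,.35,0,0,.25,0,0,c],float)
    f=least_squares(res,p0,loss='soft_l1',max_nfev=600)
    if best is None or f.cost<best[0]: best=(f.cost,f.x,s6)
_,P,s6=best
def ik(t,Rg,q0):
    f=lambda q:np.r_[(fk(q,P)[0]-t)*1000,np.degrees((fk(q,P)[1].inv()*Rg).as_rotvec())*5]
    b=None
    for k in range(12):
        qs=np.clip(np.array(q0)+(np.random.default_rng(k).normal(0,20,6) if k else 0),lo+.5,hi-.5)
        r=least_squares(f,qs,bounds=(lo,hi))
        if b is None or r.cost<b.cost-1e-6: b=r
    return b.x,b.cost
if __name__=='__main__':
    print(best[0],P.round(3),s6); p0=P; print(np.array(res(P)[:6*len(S)]).reshape(-1,6).round(1))
E
python3 kin.py
```

```text
703.3777550678727 [-4.12660e+01  8.51000e-01  6.30000e-02  9.35000e-01 -1.90000e-02
  6.30000e-02 -5.65000e-01  1.92000e-01  6.30000e-02 -5.59000e-01
 -4.04000e-01 -4.49500e+00 -1.59200e+00  2.20374e+02] -1
[[-6.470e+01  9.000e-01 -1.000e-01  4.980e+01 -2.210e+01 -3.200e+00]
 [-2.000e-01 -1.100e+00  1.000e-01 -2.546e+02  3.000e-01  1.200e+00]
 [-2.180e+01  1.100e+00 -2.000e-01 -1.479e+02 -1.500e+01 -2.940e+01]
 [ 3.120e+01 -2.000e-01 -1.800e+00  0.000e+00  5.000e-01 -1.200e+00]
 [ 1.310e+01  5.200e+00  3.050e+01  1.750e+01  1.400e+00  4.700e+00]]
```

```bash
python3 - <<'E'
s=open('kin.py').read()
s=s.replace("e('x',q[3]+p[11])","e('x',s4*q[3]+p[11])").replace("for s4,s6 in((1,1),(1,-1)):","for s4,s6 in((1,1),(1,-1),(-1,1),(-1,-1)):").replace("best=(f.cost,f.x,s6)","best=(f.cost,f.x,s6,s4)").replace("_,P,s6=best","_,P,s6,s4=best").replace(",P.round(3),s6)",",P.round(3),s6,s4)")
s=s.replace(",loss='soft_l1',max_nfev=600","")
open('kin.py','w').write(s)
E
python3 kin.py
```

```text
535.1635866199816 [-1.55800e+00  4.13000e-01 -5.80000e-02  7.77000e-01 -4.40000e-02
 -5.80000e-02  1.93000e-01  3.46000e-01 -5.80000e-02 -3.55000e-01
  3.00000e-01 -2.55000e-01 -5.27000e-01  2.68704e+02] -1 -1
[[ -5.6   3.5  -3.9  -0.9  -0.5   2.9]
 [  5.1 -15.1  -1.    1.    2.1   1.9]
 [ -8.1  -1.8  -4.4   0.5   2.1   1.5]
 [ 11.8  15.3  -4.3  -0.2   2.7   1.1]
 [ -3.7   6.   13.6  -0.3   2.7   0.8]]
```

```bash
python3 - <<'E'
s=open('kin.py').read()
s=s.replace("D=C*e('x',s4*q[3]+p[11])*e('y',-q[4]+p[12])*e('x',s6*q[5]+p[13])","E_=C*e('x',s4*q[3]+p[11]); F=E_*e('y',-q[4]+p[12]); D=F*e('x',s6*q[5]+p[13])")
s=s.replace("+D.apply([p[10],0,0])","+D.apply([p[10],0,0])+E_.apply([0,p[14],p[15]])+F.apply([0,p[16],p[17]])")
s=s.replace("0,0,c]","0,0,c,0,0,0,0]").replace(".1,.1,.001]",".1,.1,.001,3,3,3,3]").replace("((1,1),(1,-1),(-1,1),(-1,-1))","((-1,-1),)").replace("(-20,0)","(0,)").replace("(0,90,180,270)","(270,)")
s=s.replace("-p0)*np.array([0.001","-p0)*np.array([0.1")
open('kin.py','w').write(s)
E
python3 kin.py
```

```text
0.13404452782516194 [-0.00e+00  0.00e+00 -0.00e+00  1.99e-01 -0.00e+00 -0.00e+00  6.01e-01
  4.63e-01 -0.00e+00  0.00e+00  3.78e-01 -0.00e+00 -0.00e+00  2.70e+02
 -9.60e-02 -0.00e+00 -9.60e-02  0.00e+00] -1 -1
[[-0.  0.  0.  0.  0.  0.]
 [-0. -0.  0.  0.  0.  0.]
 [-0. -0. -0. -0.  0.  0.]
 [ 0.  0. -0. -0.  0.  0.]
 [-0. -0.  0. -0.  0.  0.]]
```

```bash
python3 - <<'E'
from kin import *
from h import goal
print(P.round(4))
q0=S[-1][0]
for lean in(25,30,35,40,45):
    g=goal(90,lean);x=g.as_matrix()[:,0]
    for nm,t in dict(pick=[.478,.0362,.029],prelift=[.478,.0362,.08],lift=[.478,.0362,.13],approach=[.478,.2557,.08],mid=[.478,.15,.08],home=[.600,.2557,.075]).items():
        q,c=ik(np.array(t)+.019*x,g,q0); a,D=fk(q,P)
        print(lean,nm,round(c,2),q.round(1))
E
```

```text
[-4.000000e-04  4.000000e-04 -0.000000e+00  1.991000e-01 -4.000000e-04
 -0.000000e+00  6.012000e-01  4.634000e-01 -0.000000e+00  1.000000e-04
  3.779000e-01 -0.000000e+00 -0.000000e+00  2.699997e+02 -9.580000e-02
 -3.000000e-04 -9.580000e-02  4.000000e-04]
25 pick 1484.71 [  25.8   11.3  -56.6    9.4   -1.4 -123.2]
25 prelift 823.96 [  28.3    3.6  -58.3   28.6  -11.9 -144.8]
25 lift 280.44 [  31.2   -2.5  -58.3   32.1  -18.1 -150.2]
25 approach 1040.25 [  52.2   10.3  -51.2   36.6  -21.  -173.7]
25 mid 798.82 [  41.6    6.1  -58.3   44.9  -17.1 -173.7]
25 home 412.42 [  41.5   18.7  -43.7   46.1  -17.5 -173.7]
30 pick 458.65 [ -15.6   13.6  -48.  -138.5   -6.6   61.8]
30 prelift 1810.13 [  26.4    2.8  -58.3   23.4   -8.  -137.2]
30 lift 980.21 [  29.7   -3.4  -58.3   31.5  -16.2 -147.9]
30 approach 2305.3 [  51.4    9.5  -51.8   38.6  -20.3 -173.7]
30 mid 1916.07 [  41.     5.3  -58.3   46.1  -17.  -173.7]
30 home 1326.58 [  40.9   18.1  -43.9   47.5  -17.1 -173.7]
35 pick 92.77 [  -8.5   12.1  -42.9 -115.6   -4.5   32.5]
35 prelift 673.02 [ -10.4    6.1  -45.7 -126.6   -3.1   44.8
[... 474 characters left out ...]
0e-01  3.060e+01]
40 approach 517.5 [ 8.60e+00  8.10e+00 -4.48e+01 -1.53e+02 -1.00e-01  5.63e+01]
40 mid 8.0 [ 8.000e-01  5.400e+00 -4.520e+01 -1.379e+02 -1.000e-01  4.730e+01]
40 home 297.05 [ 6.800e+00  1.740e+01 -3.440e+01 -1.558e+02 -1.000e-01  6.050e+01]
45 pick 368.86 [  0.9   9.1 -40.7 -97.9  -0.1   7.2]
45 prelift 0.0 [ -11.6    4.1  -45.3 -114.9   -9.    33.4]
45 lift 243.82 [-1.500e+00 -1.800e+00 -4.320e+01 -1.053e+02 -1.000e-01  1.640e+01]
45 approach 1024.33 [ 9.900e+00  7.200e+00 -4.280e+01 -1.439e+02 -1.000e-01  4.650e+01]
45 mid 196.21 [ 3.100e+00  4.400e+00 -4.340e+01 -1.281e+02 -1.000e-01  3.580e+01]
45 home 642.2 [ 8.40e+00  1.69e+01 -3.18e+01 -1.44e+02 -1.00e-01  4.79e+01]
```

```bash
cat >> kin.py <<'E'
def iks(t,Rg,n=60,seed=0):
    rng=np.random.default_rng(seed); out=[]
    f=lambda q:np.r_[(fk(q,P)[0]-t)*1000,np.degrees((fk(q,P)[1].inv()*Rg).as_rotvec())*5]
    for k in range(n):
        qs=rng.uniform(np.maximum(lo,[-60,-40,-58,-173,-120,-173]),np.minimum(hi,[90,60,40,95,-1,173]))
        r=least_squares(f,qs,bounds=(lo,hi),max_nfev=60)
        if r.cost<.1 and not any(np.abs(r.x-o).max()<1 for o in out): out.append(r.x)
    return out
E
cat > t.py <<'E'
from kin import *
from h import goal
for lean in(30,35,40,45):
  for fl in(1,-1):
    g=goal(90,lean,fl);x=g.as_matrix()[:,0]
    for nm,t in dict(pick=[.478,.0362,.029],lift=[.478,.0362,.085],approach=[.478,.2557,.08],home=[.600,.2557,.075]).items():
        print(lean,fl,nm,[list(q.round(0)) for q in iks(np.array(t)+.019*x,g,25)],flush=True)
E
time python3 t.py
```

```text
30 1 pick []
30 1 lift []
30 1 approach []
30 1 home []
30 -1 pick []
30 -1 lift []
30 -1 approach []
30 -1 home []
35 1 pick []
35 1 lift []
35 1 approach []
35 1 home []
35 -1 pick []
35 -1 lift []
35 -1 approach []
35 -1 home []
40 1 pick [[np.float64(-21.0), np.float64(13.0), np.float64(-50.0), np.float64(-129.0), np.float64(-17.0), np.float64(57.0)]]
40 1 lift []
40 1 approach []
40 1 home []
40 -1 pick [[np.float64(-21.0), np.float64(13.0), np.float64(-50.0), np.float64(-129.0), np.float64(-17.0), np.float64(-123.0)]]
40 -1 lift []
40 -1 approach []
40 -1 home []
45 1 pick []
45 1 lift [[np.float64(-3.0), np.float64(3.0), np.float64(-43.0), np.float64(-104.0), np.float64(-2.0), np.float64(16.0)], [np.float64(-0.0), np.float64(3.0), np.float64(-42.0), np.float64(-101.0), np.float64(-0.0), np.float64(11.0)]]
45 1 approach []
45 1 home []
45 -1 pick []
45 -1 lift [[np.float64(-3.0), np.float64(3.0), np.float64(-43.0), np.float64(-104.0), np.float64(-2.0), np.float64(-164.0)], [np.float64(-0.0), np.float64(3.0), np.float64(-42.0), np.float64(-101.0), np.float64(-0.0), np.float64(-169.0)]]
45 -1 approach []
45 -1 home []
real	1m25.233s
user	1m23.703s
sys	0m0.181s
```

```bash
cat > ik2.py <<'E'
import numpy as np
from scipy.optimize import root
from scipy.spatial.transform import Rotation as R
h,L1,L2,off,Lt=.1991,.6012,.4634,.1917,.3779
lo=np.array([-176.03,-82.01,-58.28,-173.87,-174.79,-173.66]);hi=np.array([176.03,121.73,71.71,95.51,-.11,173.66])
def w3(a):
    q1,q2,f=a # f = forearm pitch down = q2-q3
    er=np.array([np.cos(q1),np.sin(q1),0]);ez=np.array([0,0,1.])
    xc=np.cos(f)*er-np.sin(f)*ez
    return h*ez+L1*(np.sin(q2)*er+np.cos(q2)*ez)+L2*xc,xc
def ik(t,Rg,lim=True):
    M=Rg.as_matrix();xt=M[:,0];W=np.array(t)-Lt*xt;out=[]
    def f(a):
        p,xc=w3(a);c=np.cross(xc,xt);return p-off*c/np.linalg.norm(c)-W
    for q1 in np.radians([-40,-10,20,50,80]):
      for q2 in np.radians([-20,10,40]):
        for ff in np.radians([10,35,55,80]):
          r=root(f,[q1,q2,ff])
          if not r.success or np.abs(r.fun).max()>1e-6: continue
          a=(r.x+np.pi)%(2*np.pi)-np.pi
          p,xc=w3(a);c=np.cross(xc,xt);y5=c/np.linalg.norm(c)
          q5=-np.degrees(np.arccos(np.clip(xc@xt,-1,1)))
          C=R.from_euler('zy',[a[0],a[2]]) if 0 else R.from_euler('z',a[0])*R.from_euler('y',a[2])
          yl=C.inv().apply(y5); q4=-np.degrees(np.arctan2(yl[2],yl[1]))
          D0=C*R.from_euler('x',-q4,degrees=True)*R.from_euler('y',-q5,degrees=True)
          rr=(D0.inv()*Rg).as_rotvec(degrees=True)[0]; q6=-(rr-270)
          w=lambda v:(v+180)%360-180
          q=np.array([np.degrees(a[0]),np.degrees(a[1]),np.degrees(a[1]-a[2]),w(q4),q5,w(q6)])
          if q[3]>95.51 and q[3]-360>=-173.87: q[3]-=360
          if lim and ((q<lo).any() or (q>hi).any()): continue
          if not any(np.abs(q-o).max()<.5 for o in out): out.append(q)
    return out
E
cat > t.py <<'E'
from ik2 import *
from h import goal
import json
for l in open('rec.jsonl'):
    q,t,o=json.loads(l); print(np.round(q,1),[s.round(1) for s in ik(t,R.from_euler('xyz',o,degrees=True))])
for lean in(0,20,25,30,35,40,45,50):
    for nm,t in dict(pick=[.478,.0362,.029],lift=[.478,.0362,.085],approach=[.478,.2557,.08],home=[.600,.2557,.075]).items():
      for fl in (1,-1):
        g=goal(90,lean,fl);x=g.as_matrix()[:,0]
        print(lean,nm,fl,[q.round(0).astype(int).tolist() for q in ik(np.array(t)+.019*x,g)],'NOLIM',[q.round(0).astype(int).tolist() for q in ik(np.array(t)+.019*x,g,False)] if fl==1 else '')
E
time python3 t.py
```

```text
[  28.9  -12.2  -58.3   35.8  -19.2 -149.4] [array([  28.9,  -12.1,  -58.3,   35.9,  -19.1, -149.4])]
[  31.7   -4.8  -47.1   25.2  -30.  -142.3] [array([  31.6,   -4.8,  -47. ,   25.3,  -29.9, -142.2])]
[  28.1    3.   -30.8    8.8  -45.3 -124. ] [array([  28.1,    3. ,  -30.8,    8.8,  -45.2, -124. ])]
[  27.     6.2  -28.6    6.2  -47.1 -121.3] [array([  26.9,    6.2,  -28.6,    6.1,  -47.1, -121.3])]
0 pick 1 [[28, 18, -39, 0, -34, -118]] NOLIM [[161, -116, -39, 0, -167, 109], [-19, 116, 219, -180, -167, 109], [-152, -18, -141, -180, -34, -118], [28, 18, -39, 0, -34, -118]]
0 pick -1 [[28, 18, -39, 0, -34, 62]] NOLIM 
0 lift 1 [[28, 12, -35, 0, -42, -118]] NOLIM [[161, -110, -35, 0, -164, 109], [-19, 110, 215, -180, -164, 109], [28, 12, -35, 0, -42, -118], [-152, -12, -145, -180, -42, -118]]
0 lift -1 [[28, 12, -35, 0, -42, 62]] NOLIM 
0 approach 1 [[49, 18, -28, 0, -44, -139]] NOLIM [[-173, -112, -28, 0, -174, 83], [49, 18, -28, 0, -44, -139], [-131, -18, -152, -180, -44, -139]]
0 approach -1 [[49, 18, -28, 0, -44, 41]] NOLIM 
0 home 1 [[40, 27, -14, 0, -49, -130]] NOLIM [[-140,
[... 3108 characters left out ...]
M [[142, -97, -95, 37, -130, 142], [-41, 40, -70, -147, -66, 104], [139, -40, -110, 33, -66, 104], [-38, 97, 275, -143, -130, 142]]
50 pick -1 [] NOLIM 
50 lift 1 [[-28, 8, -55, -132, -29, 64]] NOLIM [[152, -8, -125, 48, -29, 64], [-28, 8, -55, -132, -29, 64], [-38, 89, -90, -144, -126, 141], [142, -89, -90, 36, -126, 141]]
50 lift -1 [[-28, 8, -55, -132, -29, -116]] NOLIM 
50 approach 1 [] NOLIM [[18, 18, -69, 161, -47, 91], [-162, -18, -111, -19, -47, 91]]
50 approach -1 [] NOLIM 
50 home 1 [] NOLIM [[-169, -23, -124, -14, -39, 93], [11, 23, -56, 166, -39, 93], [55, 128, 210, 50, -125, -99], [-125, -128, -30, -130, -125, -99]]
50 home -1 [] NOLIM 
real	0m20.165s
user	0m20.493s
sys	0m0.095s
```

```bash
python3 - <<'E'
import cv2
a=cv2.imread('pics/side0.png')[165:305,180:320]; b=cv2.imread('pics/top0.png')[110:190,150:240]
import numpy as np
A=cv2.resize(a,(440,440),interpolation=cv2.INTER_CUBIC);B=cv2.resize(b,(350,311),interpolation=cv2.INTER_CUBIC)
B=cv2.copyMakeBorder(B,0,129,0,0,cv2.BORDER_CONSTANT)
cv2.imwrite('pics/rack.png',np.hstack([A,B]))
Z=np.load('top0.npz');P=Z['P']
for u,v in [(228,144),(229,144),(227,145),(186,178),(187,179),(177,177),(200,177),(188,181)]: print(u,v,P[v,u].round(3))
Z=np.load('side0.npz');P=Z['P']
for u,v in [(291,260),(257,278),(222,255),(215,235),(225,262),(240,270)]: print(u,v,P[v,u].round(3))
E
```

```text
228 144 [0.706 0.167 0.07 ]
229 144 [0.705 0.164 0.074]
227 145 [0.703 0.17  0.069]
186 178 [0.606 0.305 0.004]
187 179 [ 0.604  0.303 -0.   ]
177 177 [0.603 0.323 0.059]
200 177 [0.61  0.26  0.003]
188 181 [0.597 0.299 0.001]
291 260 [0.612 0.341 0.065]
257 278 [0.704 0.35  0.069]
222 255 [0.743 0.259 0.074]
215 235 [0.726 0.185 0.063]
225 262 [0.746 0.279 0.072]
240 270 [0.74  0.342 0.107]
```

View pics/rack.png

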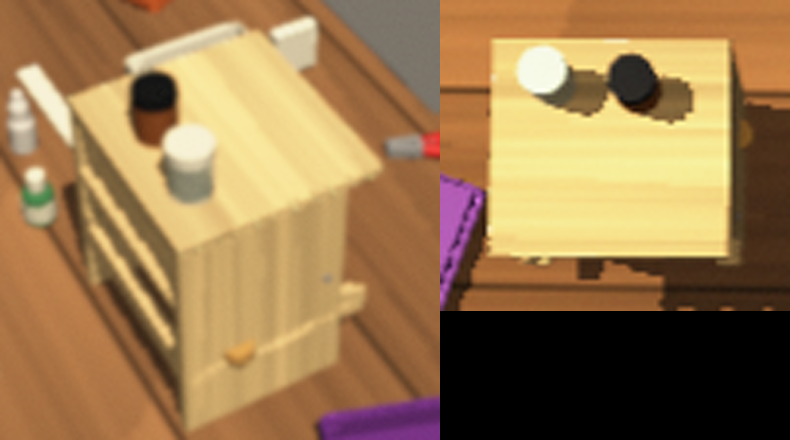

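The IK model matches my samples. At home, leans of 25–50° break the joint-4 range, and the pick reaches only small leans. I'll scan the small leans. The idea is to carry the tray at a small lean and insert it as far as the roof allows. Then I'd release it and push the tab home with closed fingers.

```bash
cat > t.py <<'E'
from ik2 import *
from h import goal
for lean in(5,10,13,16,19,22):
    for nm,t in dict(pick=[.474,.0362,.031],lift=[.474,.0362,.095],mid=[.474,.15,.095],approach=[.455,.2557,.085],ins=[.55,.2557,.077],push=[.56,.2557,.07],pushhome=[.575,.2557,.07]).items():
        g=goal(90,lean,1);x=g.as_matrix()[:,0]
        print(lean,nm,[q.round(0).astype(int).tolist() for q in ik(np.array(t)+.019*x,g)],'flip',[q.round(0).astype(int).tolist()[3:] for q in ik(np.array(t)+.019*x,goal(90,lean,-1))])
E
python3 t.py
```

```text
5 pick [[30, 15, -45, 6, -26, -125]] flip [[6, -26, 55]]
5 lift [[30, 8, -41, 4, -37, -123]] flip [[4, -37, 57]]
5 mid [[43, 10, -39, 6, -37, -137]] flip [[6, -37, 43]]
5 approach [[54, 14, -36, 7, -37, -149]] flip [[7, -37, 31]]
5 ins [[46, 21, -26, 6, -40, -140]] flip [[6, -40, 40]]
5 push [[45, 22, -25, 6, -39, -139]] flip [[6, -39, 41]]
5 pushhome [[44, 23, -23, 5, -40, -138]] flip [[5, -40, 42]]
10 pick [[31, 13, -54, 20, -15, -140]] flip [[20, -15, 40]]
10 lift [[32, 6, -47, 11, -29, -131]] flip [[11, -29, 49]]
10 mid [[45, 8, -46, 14, -30, -147]] flip [[14, -30, 33]]
10 approach [[56, 12, -44, 17, -30, -160]] flip [[17, -30, 20]]
10 ins [[47, 19, -33, 14, -32, -149]] flip [[14, -32, 31]]
10 push [[47, 20, -32, 14, -31, -148]] flip [[14, -31, 32]]
10 pushhome [[45, 21, -30, 13, -32, -147]] flip [[13, -32, 33]]
13 pick [] flip []
13 lift [[33, 4, -52, 18, -24, -138]] flip [[18, -24, 42]]
13 mid [[46, 7, -51, 22, -25, -155]] flip [[22, -25, 25]]
13 approach [[57, 11, -49, 26, -26, -169]] flip [[26, -26, 11]]
13 ins [[48, 18, -38, 22, -27, -157]] flip [[22, -27, 23]]
13 push [[47,
[... 205 characters left out ...]
-56, 35, -20, -167]] flip [[35, -20, 13]]
16 approach [] flip [[38, -22, -1]]
16 ins [[48, 17, -44, 33, -22, -168]] flip [[33, -22, 12]]
16 push [[46, 18, -43, 34, -21, -168]] flip [[34, -21, 12]]
16 pushhome [[46, 19, -41, 33, -21, -165]] flip [[33, -21, 15]]
19 pick [] flip []
19 lift [] flip []
19 mid [] flip []
19 approach [] flip []
19 ins [] flip [[54, -16, -4]]
19 push [] flip [[57, -15, -6]]
19 pushhome [] flip [[54, -15, -3]]
22 pick [] flip []
22 lift [] flip []
22 mid [] flip []
22 approach [] flip []
22 ins [[34, 15, -56, 84, -12, 154]] flip [[84, -12, -26]]
22 push [[31, 16, -55, 90, -11, 151]] flip [[90, -11, -29]]
22 pushhome [[31, 17, -54, 87, -11, 154]] flip [[87, -11, -26]]
```

```bash
cat >> h.py <<'E'
def pl(grasp,lean,yaw=90):
    g=goal(yaw,lean); x=g.as_matrix()[:,0]; o=monitor.get_obs()
    print('grasp now',(o['tool_pos']-.019*mat(o).as_matrix()[:,0]).round(4),'J',o['joint_pos'].round(1)); plan(np.array(grasp)+.019*x,g)
E
cat > t.py <<'E'
from ik2 import *
from h import goal,pl
for lean in (6,8):
  for t in([.475,.0362,.029],[.475,.0362,.08],[.441,.0362,.08],[.45,.12,.08],[.441,.256,.08],[.52,.256,.08]):
    g=goal(90,lean,1);x=g.as_matrix()[:,0]
    print(lean,t,[q.round(0).astype(int).tolist() for q in ik(np.array(t)+.019*x,g)])
pl([.475,.0363,.10],8)
E
python3 t.py
```

```text
6 [0.475, 0.0362, 0.029] [[30, 15, -47, 8, -24, -127]]
6 [0.475, 0.0362, 0.08] [[30, 9, -43, 6, -33, -125]]
6 [0.441, 0.0362, 0.08] [[33, 6, -47, 6, -32, -128]]
6 [0.45, 0.12, 0.08] [[42, 8, -45, 8, -32, -139]]
6 [0.441, 0.256, 0.08] [[56, 13, -40, 9, -35, -153]]
6 [0.52, 0.256, 0.08] [[48, 18, -31, 7, -37, -144]]
8 [0.475, 0.0362, 0.029] [[31, 14, -50, 12, -20, -132]]
8 [0.475, 0.0362, 0.08] [[31, 8, -46, 8, -29, -128]]
8 [0.441, 0.0362, 0.08] [[34, 5, -50, 9, -29, -132]]
8 [0.45, 0.12, 0.08] [[43, 7, -48, 11, -29, -143]]
8 [0.441, 0.256, 0.08] [[57, 12, -42, 13, -32, -157]]
8 [0.52, 0.256, 0.08] [[49, 18, -33, 11, -34, -148]]
grasp now [0.5524 0.0354 0.1945] J [  27.     6.2  -28.6    6.2  -47.1 -121.3]
t 9.62 pos [0.5555 0.0353 0.1758] F [-0.5  0.3 -0.5] M [-0.02  0.56 -0.02] open 0.0526 dlin [-1.298  0.016 -1.577] drot [0.048 0.272 0.09 ]
```

```bash
python3 -m crank '[{"linear":[-0.4,0,0],"rot":[0,0.2,0.1],"hand":0.5},{"linear":[-0.5,0,-0.2],"rot":[0,0.1,0],"hand":0.5},{"linear":[-0.4,0,-0.5],"rot":[0,0,0],"hand":0.5},{"linear":[-0.1,0,-0.5],"rot":[0,0,0],"hand":0.5},{"linear":[0,0,-0.3],"rot":[0,0,0],"hand":0.5},{"linear":[0,0,0],"rot":[0,0,0],"hand":0.5}]'
python3 - <<'E'
from h import *
pl([.475,.0363,.10],8);snap('wrist','w5')
P=np.load('w5.npz')['P']
E
```

```text
clock: 10.38
tool_pos: [0.4609, 0.0324, 0.0836]
orientation: [-2.3, 82.2, -2.1]
force: [0.5, 0.7, 0.3]
opening: 0.0437
grasp now [0.4583 0.0325 0.1024] J [  32.3    4.6  -45.8    8.   -33.4 -128.6]
t 10.38 pos [0.4609 0.0324 0.0836] F [0.5 0.7 0.3] M [0.02 0.48 0.  ] open 0.0437 dlin [ 0.279  0.065 -0.04 ] drot [ 0.062 -0.046 -0.029]
```

View pics/w5.png

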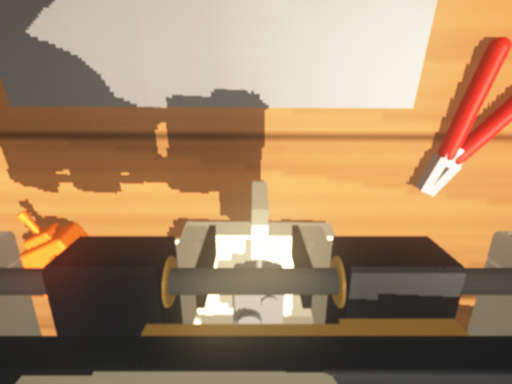

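The tab is at (260,205), between the fingers. It agrees with the measured y of about 0.036. I'll correct and go down.

```bash
python3 -m crank '[{"linear":[0.28,0.06,0],"rot":[0.06,-0.05,0],"hand":0.5},{"linear":[0,0,0],"rot":[0,0,0],"hand":0.5},{"linear":[0,0,-0.5],"rot":[0,0,0],"hand":0.5},{"linear":[0,0,-0.2],"rot":[0,0,0],"hand":0.5},{"linear":[0,0,0],"rot":[0,0,0],"hand":0.5}]'
python3 - <<'E'
from h import *
pl([.475,.0363,.029],8)
E
```

```text
clock: 11.05
tool_pos: [0.4826, 0.038, 0.0456]
orientation: [1.7, 81.5, 1.8]
force: [-0.0, -0.1, 0.7]
opening: 0.0437
grasp now [0.4798 0.0379 0.0644] J [  31.1   10.1  -47.     9.6  -25.8 -129.3]
t 11.05 pos [0.4826 0.038  0.0456] F [-0.  -0.1  0.7] M [-0.04  0.49  0.01] open 0.0437 dlin [-0.083 -0.028 -0.59 ] drot [-0.049  0.104 -0.03 ]
```

```bash
python3 -m crank '[{"linear":[-0.08,-0.03,-0.2],"rot":[-0.05,0.1,0],"hand":0.5},{"linear":[0,0,-0.25],"rot":[0,0,0],"hand":0.5},{"linear":[0,0,-0.1],"rot":[0,0,0],"hand":0.5},{"linear":[0,0,0],"rot":[0,0,0],"hand":0.5}]'
python3 - <<'E'
from h import *
pl([.475,.0363,.029],8)
E
```

```text
clock: 11.55
tool_pos: [0.4784, 0.0364, 0.0127]
orientation: [0.3, 81.9, 0.4]
force: [-0.8, 0.4, -0.0]
opening: 0.0437
grasp now [0.4758 0.0364 0.0315] J [  30.9   13.5  -50.    12.1  -19.9 -131.9]
t 11.55 pos [0.4784 0.0364 0.0127] F [-0.8  0.4 -0. ] M [0.03 0.47 0.  ] open 0.0437 dlin [-0.013 -0.002 -0.041] drot [-0.009  0.021 -0.025]
```

```bash
python3 -m crank '[{"linear":[0,0,-0.03],"rot":[0,0,0],"hand":0.05},{"linear":[0,0,0],"rot":[0,0,0],"hand":0.05},{"linear":[0,0,0],"rot":[0,0,0],"hand":0.05},{"linear":[0,0,0],"rot":[0,0,0],"hand":0.05},{"linear":[0,0,0],"rot":[0,0,0],"hand":0.05},{"linear":[0,0,0.15],"rot":[0,0,0],"hand":0.05},{"linear":[0,0,0.15],"rot":[0,0,0],"hand":0.05},{"linear":[0,0,0],"rot":[0,0,0],"hand":0.05},{"linear":[0,0,0],"rot":[0,0,0],"hand":0.05}]'
python3 - <<'E'
from h import *
pl([.475,.0363,.08],8);snap('wrist','w6');snap('top','t6')
P=np.load('t6.npz')['P'];P=np.load('w6.npz')['P']
for u,v in [(185,230),(325,230),(225,230),(290,230)]: print(P[v,u].round(4))
E
```

```text
clock: 12.68
tool_pos: [0.4786, 0.0366, 0.0313]
orientation: [0.6, 81.8, 0.7]
force: [-0.0, -0.1, -1.9]
opening: 0.0123
grasp now [0.4759 0.0365 0.0501] J [  31.1   11.4  -48.3   10.4  -23.5 -130.2]
t 12.68 pos [0.4786 0.0366 0.0313] F [-0.  -0.1 -1.9] M [-0.04  0.69 -0.02] open 0.0123 dlin [-0.016 -0.004  0.498] drot [-0.018  0.034 -0.022]
[ 0.4923 -0.011   0.0017]
[0.4918 0.0867 0.002 ]
[0.4664 0.0211 0.0401]
[0.4664 0.0566 0.0399]
```

View pics/w6.png

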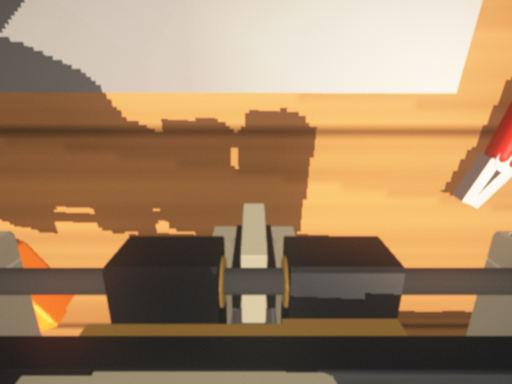

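The tray is held by the tab at (255,260). The force of about -1.9 N matches the weight of tray plus turret. I'll check for nose-down sag with the top camera.

```bash
cat >> h.py <<'E'
def surf(f,name):
    pass
E
python3 - <<'E'
from h import *
P=np.load('t6.npz')['P']; im=np.load('t6.npz')['im']
cv2.imwrite('pics/t6c.png',cv2.resize(im[150:250,220:320][:,:,::-1],(600,600),interpolation=cv2.INTER_CUBIC))
P=np.load('w6.npz')['P']; p=P[200:270,235:275].reshape(-1,3);q=p[(p[:,2]>.04)&(p[:,2]<.09)]
print(len(q),q.min(0),q.max(0))
m=(np.abs(q[:,1]-.0365)<.005)&(q[:,0]<.50)
c=np.polyfit(q[m,0],q[m,2],1);print('tab top slope',c,np.polyval(c,.475))
E
```

```text
1809 [0.45603322 0.02654187 0.0400252 ] [0.47300213 0.0477385  0.07504174]
tab top slope [ 3.11323314 -1.36448425] 0.11430149328973394
```

View pics/t6c.png

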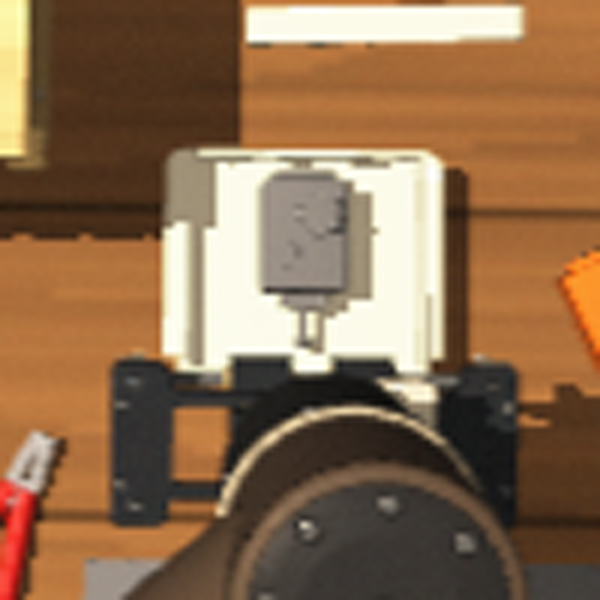

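```bash
cat >> h.py <<'E'
def tilt(f,u0,u1,v0,v1,cx,cy,z0,z1):
    P=np.load(f)['P'][v0:v1,u0:u1].reshape(-1,3);im=np.load(f)['im'][v0:v1,u0:u1].reshape(-1,3).astype(int)
    m=(P[:,2]>z0)&(P[:,2]<z1)&(np.abs(P[:,0]-cx)<.045)&(np.abs(P[:,1]-cy)<.055)&(np.abs(P[:,1]-cy)>.028)
    q=P[m]; A=np.c_[q[:,0]-cx,q[:,1]-cy,np.ones(len(q))]
    for k in range(4):
        c=np.linalg.lstsq(A,q[:,2],rcond=None)[0]; r=np.abs(A@c-q[:,2]); k=r<.004; A,q=A[k],q[k]
    print('n',len(q),'slope x,y',c[:2].round(4),'floor z',c[2].round(4))
E
python3 - <<'E'
from h import *
tilt('top0.npz',235,305,165,215,.5605,.036,-.002,.012)
tilt('t6.npz',235,305,165,215,.5605,.036,.0,.04)
E
```

```text
n 442 slope x,y [-0.0028 -0.0014] floor z 0.0042
n 439 slope x,y [-0.0047  0.0009] floor z 0.0236
```

```bash
python3 - <<'E'
from h import *
for f in('top0.npz','t6.npz','t4.npz'):
    P=np.load(f)['P']; S=P[105:195,150:245]; m=(S[...,2]>.176)&(S[...,2]<.2)
    L=[];Rr=[]
    for i in range(S.shape[0]):
        if m[i].sum()>20:
            j=np.where(m[i])[0]; L.append(S[i,j[0],:2]);Rr.append(S[i,j[-1],:2])
    L=np.array(L)[3:-3];Rr=np.array(Rr)[3:-3]
    cl=np.polyfit(L[:,0],L[:,1],1);cr=np.polyfit(Rr[:,0],Rr[:,1],1)
    F=[];B=[]
    for j in range(S.shape[1]):
        if m[:,j].sum()>20:
            i=np.where(m[:,j])[0]; F.append(S[i[-1],j,:2]);B.append(S[i[0],j,:2])
    F=np.array(F)[3:-3];B=np.array(B)[3:-3]
    cf=np.polyfit(F[:,1],F[:,0],1);cb=np.polyfit(B[:,1],B[:,0],1)
    print(cl[0],cr[0],-cf[0],-cb[0],'y L,R at .67',np.polyval(cl,.67),np.polyval(cr,.67),'x F,B',np.polyval(cf,.256),np.polyval(cb,.256))
s,P=snap('side','s6')
# side camera: roof +y edge
S=np.load('side0.npz');P=S['P']
q=P[150:300,190:310].reshape(-1,3); r=q[(q[:,2]>.180)&(q[:,2]<.195)]
print(len(r),cv2.minAreaRect((r[:,:2]*1000).astype(np.float32)))
w=q[(q[:,2]>.02)&(q[:,2]<.17)&(q[:,0]<.72)&(q[:,0]>.63)&(q[:,1]>.3)]; print('side wall +y',np.percentile(w[:,1],[10,50,90]), np.polyfit(w[:,0],w[:,1],1))
E
```

```text
0.002405156414214601 0.003524307771188326 0.014540657132489792 0.013684547852845848 y L,R at .67 0.33840484750617333 0.17290444360339444 x F,B 0.5946521879265949 0.7468411894563309
0.0035028431051633514 0.0022946215187767877 0.013185160355456966 0.014161171888547727 y L,R at .67 0.33841707051084063 0.1728660173111733 x F,B 0.5946397518394068 0.7469049033927491
0.004001967313260003 0.0015546293524985068 0.012654770218930442 0.01515411433834603 y L,R at .67 0.3385069298403057 0.17285265184461254 x F,B 0.5946528599571472 0.7468154064475728
3406 ((668.458984375, 257.4844055175781), (156.33441162109375, 172.71221923828125), 0.12763768434524536)
side wall +y [0.34036018 0.34165135 0.34314261] [-0.02760665  0.36140124]
```

```bash
python3 -m crank '[{"linear":[0,0,0.2],"rot":[0,0,0],"hand":0.05},{"linear":[-0.1,0.05,0.3],"rot":[0,0,0],"hand":0.05},{"linear":[-0.15,0.1,0.2],"rot":[0,0,0],"hand":0.05},{"linear":[-0.15,0.2,0],"rot":[0,0,0],"hand":0.05},{"linear":[-0.1,0.3,0],"rot":[0,0,0],"hand":0.05},{"linear":[-0.05,0.35,0],"rot":[0,0,0],"hand":0.05},{"linear":[0,0.4,0],"rot":[0,0,0],"hand":0.05},{"linear":[0,0.4,0],"rot":[0,0,0],"hand":0.05},{"linear":[0,0.35,0],"rot":[0,0,0],"hand":0.05},{"linear":[0,0.3,0],"rot":[0,0,0],"hand":0.05},{"linear":[0,0.2,0],"rot":[0,0,0],"hand":0.05},{"linear":[0,0,0],"rot":[0,0,0],"hand":0.05}]'
python3 - <<'E'
from h import *
pl([.441,.2565,.09],8)
E
```

```text
clock: 14.32
tool_pos: [0.4393, 0.2003, 0.0729]
orientation: [-0.1, 82.1, -0.0]
force: [0.1, 0.2, -2.9]
opening: 0.0118
grasp now [0.4367 0.2003 0.0917] J [  52.9    8.   -45.1   11.8  -32.6 -152.5]
t 14.32 pos [0.4393 0.2003 0.0729] F [ 0.1  0.2 -2.9] M [-0.02  0.68  0.05] open 0.0118 dlin [ 0.073  0.936 -0.029] drot [ 0.002 -0.011 -0.01 ]
```

```bash
python3 -m crank '[{"linear":[0,0.3,0],"rot":[0,0,0],"hand":0.05},{"linear":[0.05,0.35,0],"rot":[0,0,0],"hand":0.05},{"linear":[0.02,0.25,-0.1],"rot":[0,0,0],"hand":0.05},{"linear":[0,0.1,-0.1],"rot":[0,0,0],"hand":0.05},{"linear":[0,0,0],"rot":[0,0,0],"hand":0.05},{"linear":[0,0,0],"rot":[0,0,0],"hand":0.05}]'
python3 - <<'E'
from h import *
pl([.441,.2565,.0797],8); snap('top','t7'); snap('side','s7')
P=np.load('t7.npz')['P']; im=np.load('t7.npz')['im']
cv2.imwrite('pics/t7c.png',cv2.resize(im[120:250,130:260][:,:,::-1],(600,600),interpolation=cv2.INTER_CUBIC))
im=np.load('s7.npz')['im']
cv2.imwrite('pics/s7c.png',cv2.resize(im[150:310,190:390][:,:,::-1],(750,600),interpolation=cv2.INTER_CUBIC))
E
```

```text
clock: 15.08
tool_pos: [0.4433, 0.2628, 0.0591]
orientation: [-0.7, 82.1, -0.8]
force: [-0.8, -0.0, -2.1]
opening: 0.0121
grasp now [0.4407 0.2628 0.078 ] J [  57.3   12.4  -42.    12.7  -32.  -157.8]
t 15.07 pos [0.4433 0.2628 0.0591] F [-0.8 -0.  -2.1] M [-0.01  0.7  -0.06] open 0.0121 dlin [ 0.006 -0.105  0.029] drot [ 0.02  -0.027  0.003]
```

View pics/t7c.png

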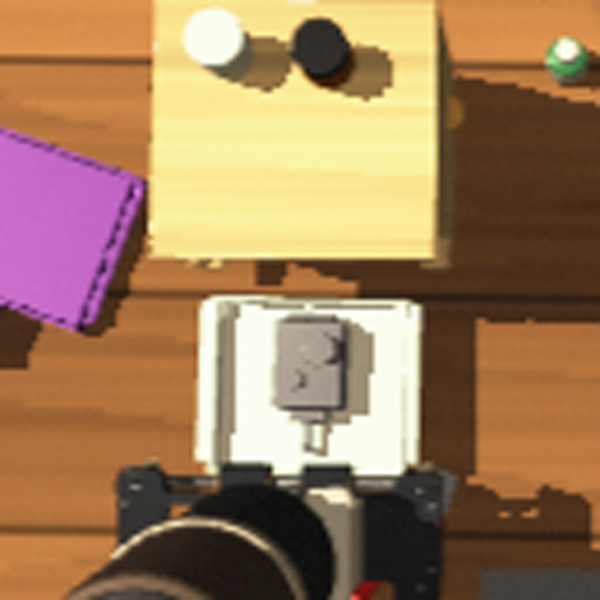

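View pics/s7c.png

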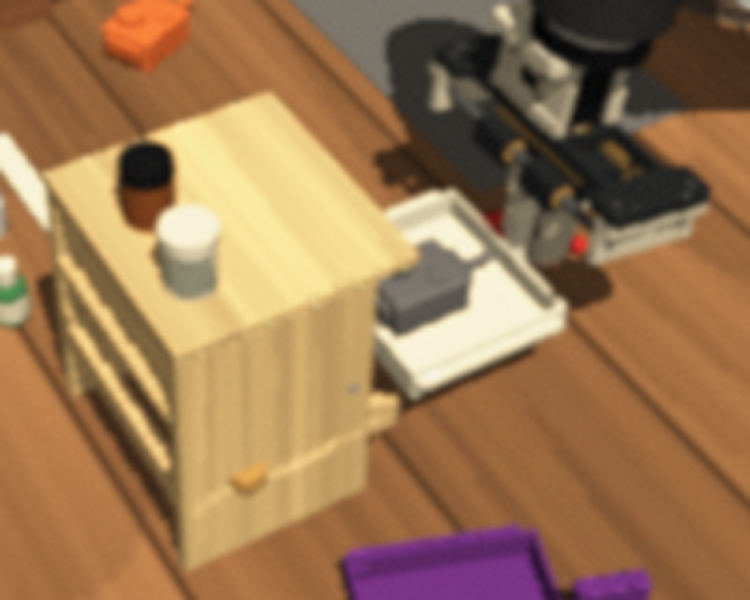

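The tray hangs level in front of the rack with the turret upright in it. Next I'll compare the tray's measured y, tilt and height with the tool's, and check the guide position.

```bash
python3 - <<'E'
from h import *
tilt('t7.npz',165,230,180,225,.526,.2628,.035,.065)
P=np.load('t7.npz')['P'][184:222,168:226].reshape(-1,3)
q=P[(P[:,2]>.056)&(P[:,2]<.085)&(P[:,0]>.47)]
print('tray top',cv2.minAreaRect((q[:,:2]*1000).astype(np.float32)),q[:,:2].min(0),q[:,:2].max(0))
P=np.load('s7.npz')['P'][195:260,285:345].reshape(-1,3)
q=P[(P[:,2]>.057)&(P[:,2]<.08)&(P[:,0]<.59)&(P[:,0]>.45)]
print('tray side',len(q),cv2.minAreaRect((q[:,:2]*1000).astype(np.float32)),q[:,:2].min(0),q[:,:2].max(0))
# guides from both views
P=np.load('s7.npz')['P'][240:275,275:300].reshape(-1,3)
q=P[(P[:,2]>.03)&(P[:,2]<.09)&(P[:,0]<.62)&(P[:,0]>.595)]; print('guide +y side view',len(q),q.min(0),q.max(0))
P=np.load('t7.npz')['P'][170:185,160:235].reshape(-1,3)
q=P[(P[:,2]>.035)&(P[:,2]<.09)&(P[:,0]<.62)&(P[:,0]>.59)]; print('guides top',len(q)); print(q[np.argsort(q[:,1])].round(3).tolist()[:14], q[np.argsort(q[:,1])].round(3).tolist()[-14:])
E
```

```text
n 498 slope x,y [-0.0041 -0.0064] floor z 0.0508
tray top ((525.8685302734375, 262.229736328125), (144.61566162109375, 110.98926544189453), 89.4095458984375) [0.47099722 0.18955458] [0.58147182 0.33492013]
tray side 916 ((515.3203125, 263.98919677734375), (145.57858276367188, 130.64906311035156), 89.98274230957031) [0.45000267 0.19120145] [0.5806535  0.33678998]
guide +y side view 73 [0.59843289 0.32362173 0.05003476] [0.61987841 0.34434716 0.08483969]
guides top 37
[[0.606, 0.171, 0.074], [0.609, 0.171, 0.074], [0.604, 0.171, 0.072], [0.613, 0.172, 0.068], [0.617, 0.173, 0.06], [0.603, 0.174, 0.073], [0.61, 0.175, 0.074], [0.607, 0.175, 0.07], [0.616, 0.175, 0.072], [0.613, 0.175, 0.069], [0.619, 0.175, 0.07], [0.619, 0.178, 0.074], [0.613, 0.178, 0.071], [0.616, 0.178, 0.072]] [[0.603, 0.323, 0.061], [0.606, 0.323, 0.061], [0.603, 0.326, 0.062], [0.606, 0.326, 0.059], [0.603, 0.329, 0.062], [0.606, 0.329, 0.061], [0.606, 0.332, 0.062], [0.603, 0.333, 0.058], [0.606, 0.335, 0.062], [0.604, 0.336, 0.074], [0.603, 0.337, 0.054], [0.602, 0.337, 0.068], [0.605, 0.34, 0.068], [0.602, 0.341, 0.063]]
```

```bash
python3 -m crank '[{"linear":[0,-0.105,0.05],"rot":[0,-0.02,0],"hand":0.05},{"linear":[0,0,0],"rot":[0,0,0],"hand":0.05},{"linear":[0,0,0],"rot":[0,0,0],"hand":0.05}]'
python3 - <<'E'
from h import *
pl([.441,.2564,.081],8)
E
```

```text
clock: 15.55
tool_pos: [0.4435, 0.2553, 0.0632]
orientation: [-0.2, 82.0, -0.3]
force: [1.3, -0.3, -1.8]
opening: 0.0118
grasp now [0.4408 0.2554 0.082 ] J [  56.8   11.6  -42.4   12.7  -32.2 -157.4]
t 15.55 pos [0.4435 0.2553 0.0632] F [ 1.3 -0.3 -1.8] M [-0.04  0.63 -0.  ] open 0.0118 dlin [ 0.003  0.018 -0.017] drot [0.006 0.004 0.017]
```

```bash
python3 -m crank '[{"linear":[0.15,0.015,-0.01],"rot":[0,0,0],"hand":0.05},{"linear":[0.15,0,0],"rot":[0,0,0],"hand":0.05},{"linear":[0.15,0,0],"rot":[0,0,0],"hand":0.05},{"linear":[0,0,0],"rot":[0,0,0],"hand":0.05}]'
python3 - <<'E'
from h import *
pl([.463,.2564,.081],8)
E
```

```text
clock: 16.05
tool_pos: [0.473, 0.2567, 0.0626]
orientation: [-0.1, 82.0, -0.2]
force: [-0.7, -1.4, -2.0]
opening: 0.0111
grasp now [0.4703 0.2567 0.0814] J [  53.8   13.9  -39.1   12.   -32.9 -153.8]
t 16.05 pos [0.473  0.2567 0.0626] F [-0.7 -1.4 -2. ] M [-0.07  0.71  0.08] open 0.0111 dlin [-0.122 -0.005 -0.006] drot [0.002 0.007 0.016]
```

```bash
python3 -m crank '[{"linear":[0.12,0,0],"rot":[0,0,0],"hand":0.05},{"linear":[0.12,0,0],"rot":[0,0,0],"hand":0.05},{"linear":[0.12,0,0],"rot":[0,0,0],"hand":0.05},{"linear":[0,0,0],"rot":[0,0,0],"hand":0.05}]'
python3 - <<'E'
from h import *
pl([.555,.2564,.081],8)
E
```

```text
clock: 16.55
tool_pos: [0.4961, 0.2565, 0.0623]
orientation: [-0.3, 82.0, -0.4]
force: [-0.8, -0.0, -2.3]
opening: 0.012
grasp now [0.4935 0.2565 0.0811] J [  51.6   15.5  -36.4   11.5  -33.6 -151. ]
t 16.55 pos [0.4961 0.2565 0.0623] F [-0.8 -0.  -2.3] M [-0.04  0.74  0.02] open 0.012 dlin [ 1.026e+00 -1.000e-03 -2.000e-03] drot [0.008 0.004 0.018]
```

```bash
python3 -m crank '[{"linear":[0.15,0,0],"rot":[0,0,0],"hand":0.05},{"linear":[0.15,0,0],"rot":[0,0,0],"hand":0.05},{"linear":[0.15,0,0],"rot":[0,0,0],"hand":0.05},{"linear":[0.15,0,0],"rot":[0,0,0],"hand":0.05},{"linear":[0,0,0],"rot":[0,0,0],"hand":0.05}]'
python3 - <<'E'
from h import *
pl([.555,.2564,.081],8)
snap('side','s8')
im=np.load('s8.npz')['im']
cv2.imwrite('pics/s8c.png',cv2.resize(im[150:310,190:390][:,:,::-1],(750,600),interpolation=cv2.INTER_CUBIC))
E
```

```text
clock: 17.18
tool_pos: [0.5348, 0.2564, 0.0622]
orientation: [-0.3, 82.0, -0.4]
force: [-0.6, 0.1, -1.5]
opening: 0.0117
grasp now [0.5322 0.2565 0.0811] J [  48.2   18.3  -31.9   10.5  -35.  -146.7]
t 17.18 pos [0.5348 0.2564 0.0622] F [-0.6  0.1 -1.5] M [-0.04  0.71  0.01] open 0.0117 dlin [ 0.38  -0.001 -0.001] drot [0.008 0.003 0.019]
```

View pics/s8c.png

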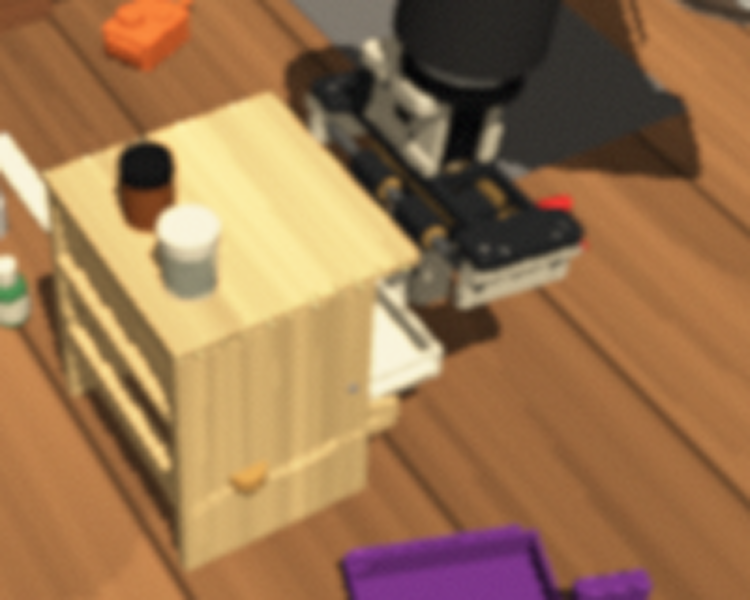

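The tray's ears are in the grooves; its rear corner is at (440,360) and there's no side force. I'll go another 20 mm and then lower it onto the rails.

```bash
python3 -m crank '[{"linear":[0.12,0,0],"rot":[0,0,0],"hand":0.05},{"linear":[0.12,0,0],"rot":[0,0,0],"hand":0.05},{"linear":[0.07,0,0],"rot":[0,0,0],"hand":0.05},{"linear":[0,0,-0.025],"rot":[0,0,0],"hand":0.05},{"linear":[0,0,-0.02],"rot":[0,0,0],"hand":0.05},{"linear":[0,0,0],"rot":[0,0,0],"hand":0.05}]'
python3 - <<'E'
from h import *
pl([.555,.2564,.077],8)
E
```

```text
clock: 17.98
tool_pos: [0.5537, 0.2561, 0.0591]
orientation: [-0.5, 82.0, -0.6]
force: [1.4, 0.6, -1.9]
opening: 0.012
grasp now [0.5511 0.2561 0.0779] J [  46.7   19.9  -29.7   10.1  -35.4 -144.8]
t 17.98 pos [0.5537 0.2561 0.0591] F [ 1.4  0.6 -1.9] M [-0.01  0.67 -0.04] open 0.012 dlin [ 0.066  0.006 -0.015] drot [ 0.014 -0.006  0.017]
```

```bash
python3 -m crank '[{"linear":[0,0,-0.025],"rot":[0,0,0],"hand":0.05},{"linear":[0,0,0],"rot":[0,0,0],"hand":0.05}]'; python3 -m crank '[{"linear":[0,0,-0.025],"rot":[0,0,0],"hand":0.05},{"linear":[0,0,0],"rot":[0,0,0],"hand":0.05}]'
python3 - <<'E'
from h import *
pl([.555,.2564,.077],8)
E
```

```text
clock: 18.23
tool_pos: [0.5537, 0.2562, 0.058]
orientation: [-0.3, 82.0, -0.4]
force: [0.3, -0.5, -1.4]
opening: 0.012
clock: 18.48
tool_pos: [0.5537, 0.2564, 0.0576]
orientation: [-0.1, 81.9, -0.2]
force: [-0.2, 0.7, -1.6]
opening: 0.0118
grasp now [0.5511 0.2564 0.0765] J [  46.7   19.9  -29.9   10.3  -35.  -144.9]
t 18.48 pos [0.5537 0.2564 0.0576] F [-0.2  0.7 -1.6] M [-0.    0.72 -0.03] open 0.0118 dlin [0.065 0.    0.009] drot [0.003 0.012 0.011]
```

```bash
python3 -m crank '[{"linear":[0,0,-0.03],"rot":[0,0,0],"hand":0.05},{"linear":[0,0,0],"rot":[0,0,0],"hand":0.05}]'; python3 -m crank '[{"linear":[0,0,-0.02],"rot":[0,0,0],"hand":0.05},{"linear":[0,0,0],"rot":[0,0,0],"hand":0.05}]'
python3 - <<'E'
from h import *
for i in range(1): pl([.555,.2564,.077],8)
E
```

```text
clock: 18.73
tool_pos: [0.5536, 0.2565, 0.0569]
orientation: [-0.0, 81.9, -0.0]
force: [-0.5, -0.9, -1.8]
opening: 0.0117
clock: 18.98
tool_pos: [0.5536, 0.2565, 0.0566]
orientation: [0.0, 81.9, 0.0]
force: [-1.8, -0.5, 1.0]
opening: 0.0118
grasp now [0.551  0.2565 0.0754] J [  46.8   20.   -30.1   10.4  -34.8 -145.1]
t 18.98 pos [0.5536 0.2565 0.0566] F [-1.8 -0.5  1. ] M [-0.37  0.84 -0.12] open 0.0118 dlin [ 0.067 -0.002  0.027] drot [-0.001  0.027  0.002]
```

```bash
python3 -m crank '[{"linear":[0,0,0],"rot":[0,0,0],"hand":0.4},{"linear":[0,0,0],"rot":[0,0,0],"hand":0.4},{"linear":[0,0,0],"rot":[0,0,0],"hand":0.4},{"linear":[-0.3,0,0],"rot":[0,0,0],"hand":0.4},{"linear":[-0.5,0,0],"rot":[0,0,0],"hand":0.4},{"linear":[-0.4,0,0],"rot":[0,0,0],"hand":0.4},{"linear":[0,0,0],"rot":[0,-0.5,0],"hand":0},{"linear":[0,0,0],"rot":[0,-0.5,0],"hand":0},{"linear":[0,0,0],"rot":[0,0,0],"hand":0},{"linear":[0,0,0],"rot":[0,0,0],"hand":0}]'
python3 - <<'E'
from h import *
plan([.50,.2564,.06],goal(90,13));print(monitor.get_obs()['joint_pos'].round(1))
snap('side','s9');snap('wrist','w9')
a=np.load('s9.npz')['im'];b=np.load('w9.npz')['im']
cv2.imwrite('pics/s9c.png',cv2.resize(a[150:310,190:390][:,:,::-1],(750,600),interpolation=cv2.INTER_CUBIC))
E
```

```text
clock: 20.23
tool_pos: [0.481, 0.2581, 0.056]
orientation: [0.5, 76.7, 0.6]
force: [-0.8, 0.4, -0.1]
opening: 0.0023
t 20.23 pos [0.481  0.2581 0.056 ] F [-0.8  0.4 -0.1] M [-0.06  0.67 -0.01] open 0.0023 dlin [ 0.317 -0.029  0.067] drot [-0.025  0.054 -0.01 ]
[  54.3   13.   -47.7   27.3  -23.8 -168.9]
```

View pics/s9c.png

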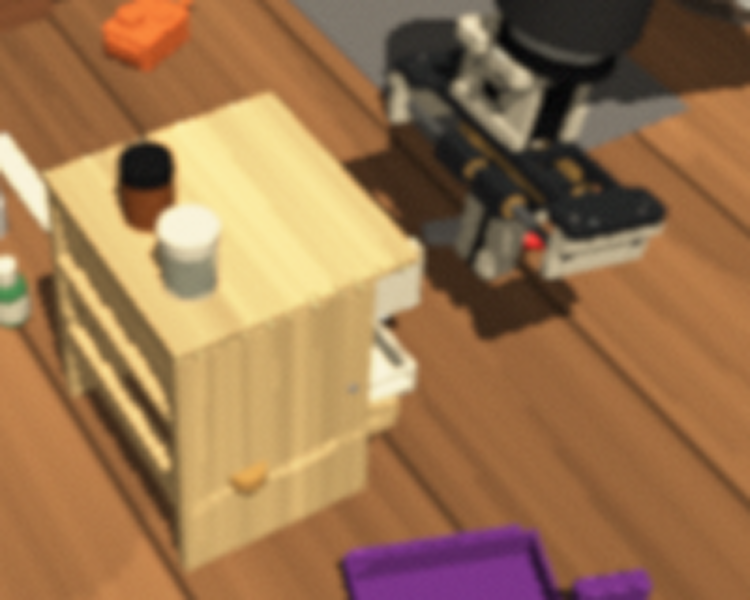

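View pics/w9.png

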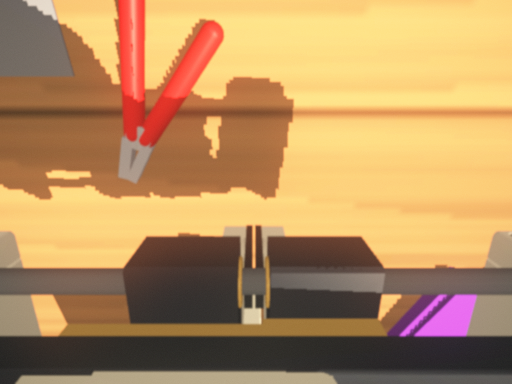

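The tray is resting on the rails, with its rear corner at (413,375) and its tab at (400,280). The closed fingers are clear of it. I'll measure the tab before pushing.

```bash
python3 - <<'E'
from h import *
P=np.load('s9.npz')['P'][205:260,285:306].reshape(-1,3)
q=P[(P[:,2]>.03)&(P[:,2]<.12)&(P[:,0]<.60)&(P[:,1]<.30)]
print(len(q),np.nanpercentile(q,[2,50,98],axis=0).round(4))
P=np.load('w9.npz')['P']
E
```

```text
184 [[0.5321 0.2607 0.0475]
 [0.5549 0.2642 0.0657]
 [0.5819 0.2987 0.096 ]]
```

```bash
python3 -m crank '[{"linear":[0.3,-0.03,0.1],"rot":[-0.02,0.05,0],"hand":0},{"linear":[0,0,0],"rot":[0,0,0],"hand":0},{"linear":[0.2,0,0],"rot":[0,0,0],"hand":0},{"linear":[0,0,0],"rot":[0,0,0],"hand":0}]'
python3 - <<'E'
from h import *
plan([.571,.2564,.062],goal(90,13))
E
```

```text
clock: 20.82
tool_pos: [0.5128, 0.2569, 0.0617]
orientation: [0.3, 77.0, 0.2]
force: [-0.1, 0.3, -0.5]
opening: 0.0005
t 20.82 pos [0.5128 0.2569 0.0617] F [-0.1  0.3 -0.5] M [-0.05  0.72  0.02] open 0.0005 dlin [ 0.97  -0.009  0.004] drot [-0.012 -0.007  0.01 ]
```

```bash
python3 -m crank '[{"linear":[0.1,0,0],"rot":[0,0,0],"hand":0},{"linear":[0.1,0,0],"rot":[0,0,0],"hand":0},{"linear":[0.1,0,0],"rot":[0,0,0],"hand":0}]';python3 -m crank '[{"linear":[0.08,0,0],"rot":[0,0,0],"hand":0},{"linear":[0.08,0,0],"rot":[0,0,0],"hand":0}]'
python3 - <<'E'
from h import *
plan([.571,.2564,.062],goal(90,13))
E
```

```text
clock: 21.2
tool_pos: [0.531, 0.2563, 0.0612]
orientation: [0.0, 77.1, -0.0]
force: [-1.6, -0.9, -0.1]
opening: 0.0003
clock: 21.45
tool_pos: [0.5401, 0.2553, 0.0607]
orientation: [-0.4, 77.2, -0.5]
force: [-11.6, -0.3, 3.3]
opening: -0.0
t 21.45 pos [0.5401 0.2553 0.0607] F [-11.6  -0.3   3.3] M [0.2  4.42 0.02] open -0.0 dlin [0.515 0.018 0.022] drot [ 0.017 -0.038  0.017]
```

```bash
python3 -m crank '[{"linear":[0.1,0.02,0.02],"rot":[0,0,0],"hand":0},{"linear":[0.1,0.01,0],"rot":[0,0,0],"hand":0}]';python3 -m crank '[{"linear":[0.1,0.01,0],"rot":[0,0,0],"hand":0},{"linear":[0.08,0,0],"rot":[0,0,0],"hand":0}]'
python3 - <<'E'
from h import *
plan([.571,.2564,.062],goal(90,13));snap('side','s10')
a=np.load('s10.npz')['im']
cv2.imwrite('pics/s10c.png',cv2.resize(a[150:310,190:390][:,:,::-1],(750,600),interpolation=cv2.INTER_CUBIC))
E
```

```text
clock: 21.7
tool_pos: [0.5498, 0.2547, 0.0602]
orientation: [-1.4, 77.4, -1.6]
force: [-10.0, 0.5, 4.2]
opening: 0.0004
clock: 21.95
tool_pos: [0.5586, 0.2535, 0.059]
orientation: [-2.3, 77.7, -2.5]
force: [-9.9, 1.2, 3.5]
opening: 0.0005
t 21.95 pos [0.5586 0.2535 0.059 ] F [-9.9  1.2  3.5] M [0.41 3.72 0.07] open 0.0005 dlin [0.207 0.048 0.051] drot [ 0.098 -0.133  0.046]
```

View pics/s10c.png

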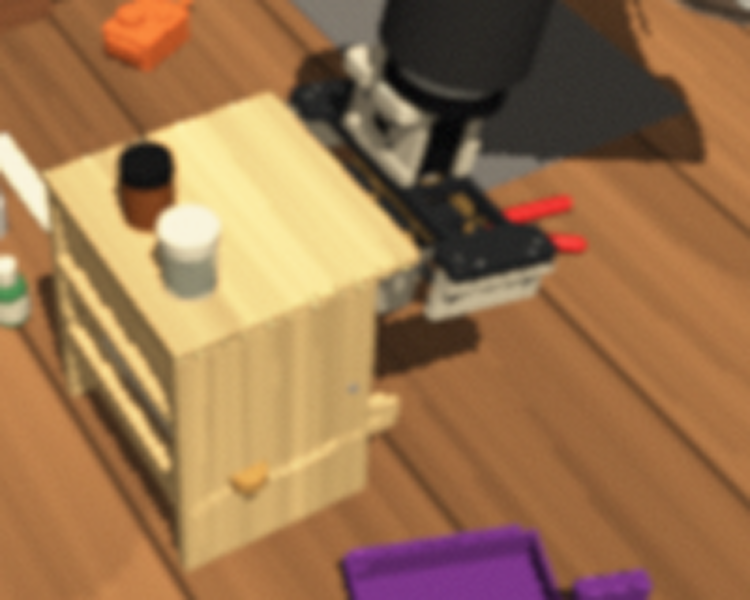

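The tray is moving in past the clips at about 10 N. The gripper body passes just in front of the roof edge at (415,255). I'll continue in small steps and correct the drift.

```bash
python3 -m crank '[{"linear":[0.05,0.05,0.05],"rot":[0.1,-0.15,0.05],"hand":0},{"linear":[0.06,0.02,0.02],"rot":[0,-0.05,0],"hand":0}]';python3 -m crank '[{"linear":[0.06,0.01,0.01],"rot":[0.02,-0.05,0],"hand":0}]'
python3 - <<'E'
from h import *
plan([.571,.2564,.062],goal(90,13))
E
```

```text
clock: 22.25
tool_pos: [0.5638, 0.2558, 0.0614]
orientation: [-0.8, 76.9, -0.8]
force: [-5.8, -0.7, 0.2]
opening: 0.0003
clock: 22.38
tool_pos: [0.5665, 0.2554, 0.0611]
orientation: [-0.7, 76.7, -0.8]
force: [-5.0, -0.7, -0.3]
opening: 0.0004
t 22.38 pos [0.5665 0.2554 0.0611] F [-5.  -0.7 -0.3] M [-0.16  2.72 -0.03] open 0.0004 dlin [0.075 0.016 0.014] drot [0.034 0.056 0.019]
```

```bash
python3 -m crank '[{"linear":[0.06,0.02,0.01],"rot":[0.03,0,0],"hand":0}]';python3 -m crank '[{"linear":[0.06,0,0.01],"rot":[0,0,0],"hand":0}]';python3 -m crank '[{"linear":[0.06,0,0.01],"rot":[0,0,0],"hand":0}]'
python3 - <<'E'
from h import *
plan([.571,.2564,.062],goal(90,13))
E
```

```text
clock: 22.5
tool_pos: [0.5689, 0.2554, 0.0609]
orientation: [-0.6, 76.8, -0.7]
force: [-8.2, -0.5, 2.7]
opening: 0.0006
clock: 22.62
tool_pos: [0.5709, 0.2548, 0.0606]
orientation: [-0.9, 77.0, -1.0]
force: [-30.2, 10.2, 13.4]
opening: 0.0004
clock: 22.75
tool_pos: [0.5713, 0.2547, 0.0604]
orientation: [-1.1, 77.2, -1.2]
force: [-46.8, 14.5, 23.5]
opening: 0.0006
t 22.75 pos [0.5713 0.2547 0.0604] F [-46.8  14.5  23.5] M [ 4.93 15.51  1.23] open 0.0006 dlin [-0.005  0.029  0.026] drot [ 0.05  -0.037  0.028]
```

The force jumped to 47 N at TCP x = 0.571, which is the predicted home position. I'll back off and inspect.

```bash
python3 -m crank '[{"linear":[-0.1,0,0],"rot":[0,0,0],"hand":0},{"linear":[-0.4,0,0],"rot":[0,0,0],"hand":0},{"linear":[-0.7,0,0],"rot":[0,0,0],"hand":0},{"linear":[-0.8,-0.3,0.4],"rot":[0,0.5,0],"hand":0},{"linear":[0,-0.8,0.6],"rot":[0,0.5,0],"hand":0},{"linear":[0,-0.9,0.6],"rot":[0,0.5,0],"hand":0},{"linear":[0,-0.9,0.5],"rot":[0,0.5,0],"hand":0.3},{"linear":[0,-0.7,0],"rot":[0,0.5,0],"hand":0.3},{"linear":[0,0,0],"rot":[0,0,0],"hand":0.3}]'
python3 - <<'E'
from h import *
plan([.571,.2564,.062],goal(90,13));snap('side','s11');snap('top','t11')
a=np.load('s11.npz')['im'];b=np.load('t11.npz')['im']
A=cv2.resize(a[170:300,190:320],(400,400),interpolation=cv2.INTER_CUBIC);B=cv2.resize(b[110:210,150:250],(400,400),interpolation=cv2.INTER_CUBIC)
cv2.imwrite('pics/s11c.png',np.hstack([A,B])[:,:,::-1])
E
```

```text
clock: 23.88
tool_pos: [0.448, 0.0377, 0.1909]
orientation: [1.0, 89.8, 1.5]
force: [0.1, -0.4, -0.1]
opening: 0.0236
t 23.88 pos [0.448  0.0377 0.1909] F [ 0.1 -0.4 -0.1] M [-0.01  0.03  0.05] open 0.0236 dlin [ 2.049  3.645 -2.149] drot [ 0.011 -2.55  -0.108]
```

View pics/s11c.png

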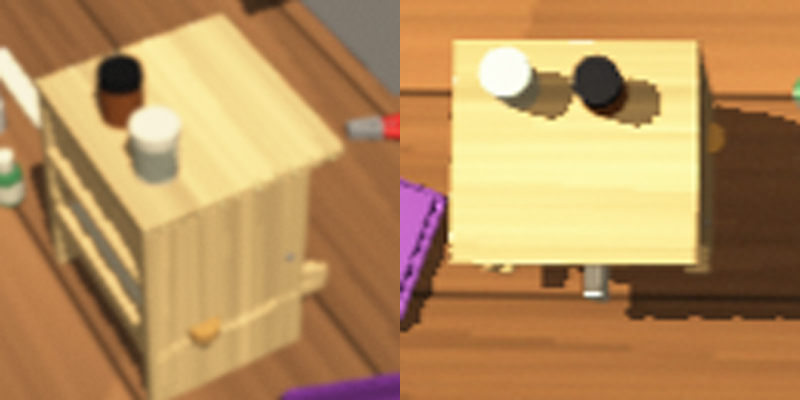

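The tab shows in the top view at (595,282) in the composite. In the side view the grey turret is visible through the rear gap at about (100,250). Now I'll measure the tab.

```bash
python3 - <<'E'
from h import *
P=np.load('t11.npz')['P'];S=P[172:190,190:210].reshape(-1,3);I=np.load('t11.npz')['im'][172:190,190:210]
q=S[(S[:,2]>.085)&(S[:,2]<.12)];print('tab top',len(q),q.min(0).round(4),q.max(0).round(4),np.median(q,0).round(4))
q=S[(S[:,2]>.045)&(S[:,2]<.12)];print(len(q),q.min(0).round(4),q.max(0).round(4))
for v in range(174,188): print(v,[ (P[v,u,0].round(3),P[v,u,2].round(3)) for u in (197,198,199,200)])
P=np.load('s11.npz')['P'][225:280,205:245].reshape(-1,3);I=np.load('s11.npz')['im'][225:280,205:245].reshape(-1,3).astype(int)
m=(P[:,0]<.742)&(P[:,1]<.33)&(P[:,1]>.18)&(P[:,2]>.04)&(P[:,2]<.1); q=P[m];
print('inside', len(q)); g=m&(np.ptp(I,1)<25); print(g.sum(),np.nanmedian(P[g],0),np.nanmax(P[g],0),np.nanmin(P[g],0))
E
```

```text
tab top 36 [0.5796 0.2481 0.0865] [0.6038 0.259  0.1017] [0.5911 0.2535 0.0985]
53 [0.5796 0.2481 0.0589] [0.6064 0.259  0.1017]
174 [(np.float64(0.598), np.float64(0.187)), (np.float64(0.598), np.float64(0.188)), (np.float64(0.597), np.float64(0.191)), (np.float64(0.598), np.float64(0.188))]
175 [(np.float64(0.595), np.float64(0.189)), (np.float64(0.595), np.float64(0.187)), (np.float64(0.595), np.float64(0.19)), (np.float64(0.595), np.float64(0.187))]
176 [(np.float64(0.602), np.float64(0.101)), (np.float64(0.602), np.float64(0.099)), (np.float64(0.603), np.float64(0.097)), (np.float64(0.604), np.float64(0.088))]
177 [(np.float64(0.599), np.float64(0.1)), (np.float64(0.599), np.float64(0.1)), (np.float64(0.6), np.float64(0.097)), (np.float64(0.601), np.float64(0.085))]
178 [(np.float64(0.597), np.float64(0.098)), (np.float64(0.596), np.float64(0.102)), (np.float64(0.596), np.float64(0.101)), (np.float64(0.598), np.float64(0.084))]
179 [(np.float64(0.593), np.float64(0.099)), (np.float64(0.593), np.float64(0.099)), (np.float64(0.593), np.float64(0.1)), (np.float64(0.595), np.float64
[... 788 characters left out ...]
.float64(0.58), np.float64(0.082))]
185 [(np.float64(0.584), np.float64(0.005)), (np.float64(0.585), np.float64(-0.002)), (np.float64(0.584), np.float64(0.002)), (np.float64(0.585), np.float64(-0.001))]
186 [(np.float64(0.581), np.float64(-0.0)), (np.float64(0.581), np.float64(0.001)), (np.float64(0.581), np.float64(0.001)), (np.float64(0.581), np.float64(0.001))]
187 [(np.float64(0.578), np.float64(0.004)), (np.float64(0.578), np.float64(0.004)), (np.float64(0.578), np.float64(0.003)), (np.float64(0.578), np.float64(-0.0))]
inside 261
  return np.nanmean(a, axis, out=out, keepdims=keepdims)
Traceback (most recent call last):
ValueError: zero-size array to reduction operation fmax which has no identity
```

The tab front is at x = 0.580 (home 0.580), the top at z ≈ 0.098–0.100 (home 0.098), and y is about 2 mm off centre, within 5 mm. Next I'll check the turret through the rear opening.

```bash
python3 - <<'E'
from h import *
Z=np.load('s11.npz');P=Z['P'];I=Z['im']
cv2.imwrite('pics/gap.png',cv2.resize(I[210:290,195:305][:,:,::-1],(770,560),interpolation=cv2.INTER_CUBIC))
for v in range(236,268,3):
    print(v,[(u,P[v,u].round(3).tolist(),I[v,u].tolist()) for u in range(212,238,5)])
E
```

```text
236 [(212, [0.738, 0.196, 0.075], [133, 108, 71]), (217, [0.745, 0.243, 0.122], [210, 171, 110]), (222, [0.737, 0.253, 0.127], [141, 113, 70]), (227, [0.727, 0.258, 0.126], [117, 94, 58]), (232, [0.743, 0.317, 0.188], [236, 203, 131]), (237, [0.733, 0.321, 0.186], [238, 209, 137])]
239 [(212, [0.741, 0.2, 0.071], [234, 197, 128]), (217, [0.729, 0.202, 0.066], [132, 116, 88]), (222, [0.741, 0.262, 0.128], [229, 190, 121]), (227, [0.731, 0.264, 0.124], [128, 103, 64]), (232, [0.745, 0.323, 0.186], [189, 155, 97]), (237, [0.738, 0.33, 0.188], [237, 206, 134])]
242 [(212, [0.745, 0.21, 0.072], [232, 194, 125]), (217, [0.733, 0.211, 0.067], [124, 108, 81]), (222, [0.744, 0.268, 0.125], [234, 198, 127]), (227, [0.736, 0.276, 0.128], [138, 109, 68]), (232, [0.726, 0.28, 0.127], [119, 95, 59]), (237, [0.741, 0.337, 0.188], [237, 206, 134])]
245 [(212, [0.746, 0.209, 0.061], [147, 117, 73]), (217, [0.739, 0.225, 0.073], [165, 134, 85]), (222, [0.722, 0.212, 0.051], [149, 125, 87]), (227, [0.739, 0.28, 0.125], [220, 182, 116]), (232, [0.729, 0.286, 0.125], [126, 101, 63]), (237, [0.744, 0.343,
[... 1282 characters left out ...]
5, 72]), (227, [0.739, 0.275, 0.071], [212, 174, 112]), (232, [0.722, 0.264, 0.051], [139, 120, 86]), (237, [0.745, 0.341, 0.141], [168, 136, 85])]
263 [(212, [0.75, 0.209, 0.0], [123, 82, 49]), (217, [0.741, 0.217, 0.003], [120, 79, 47]), (222, [0.729, 0.219, -0.002], [94, 71, 44]), (227, [0.742, 0.282, 0.07], [239, 207, 135]), (232, [0.732, 0.286, 0.068], [125, 113, 89]), (237, [0.745, 0.34, 0.131], [163, 132, 83])]
266 [(212, [0.753, 0.215, -0.003], [140, 92, 55]), (217, [0.744, 0.224, 0.001], [157, 105, 62]), (222, [0.733, 0.228, -0.001], [67, 45, 28]), (227, [0.744, 0.286, 0.065], [182, 148, 92]), (232, [0.737, 0.296, 0.071], [138, 114, 77]), (237, [0.745, 0.34, 0.121], [162, 131, 82])]
```

View pics/gap.png

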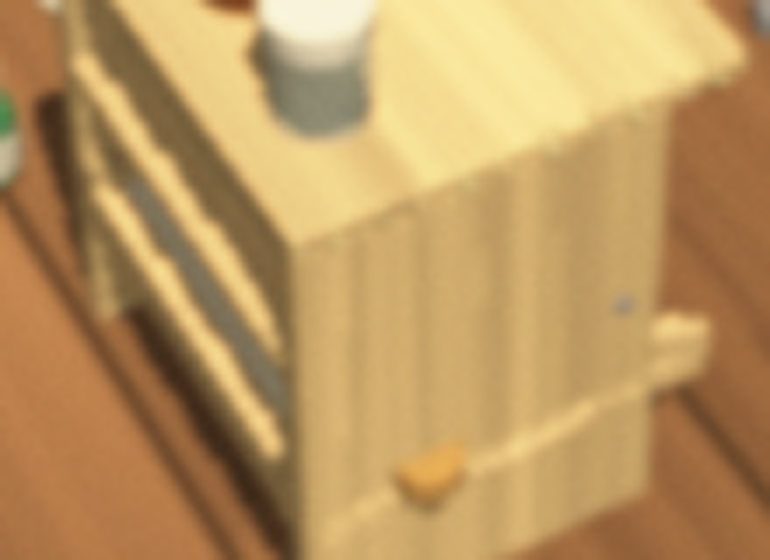

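The tray's rear wall is at x ≈ 0.735 and z ≈ 0.067 (home 0.738, 0.068), and its floor at z ≈ 0.050. I can't see the turret from behind, so I'll turn the tool half round to aim the wrist camera into the bay.

```bash
python3 -m crank '[{"linear":[0,0,0],"rot":[0,0,1],"hand":0.3},{"linear":[0,0,0],"rot":[0,0,1],"hand":0.3},{"linear":[0,0,0],"rot":[0,0,1],"hand":0.3},{"linear":[0,0,0],"rot":[0,0,1],"hand":0.3},{"linear":[0,0,0],"rot":[0,0,1],"hand":0.3},{"linear":[0,0,0],"rot":[0,0,1],"hand":0.3},{"linear":[0,0,0],"rot":[0,0,1],"hand":0.3},{"linear":[0,0,0],"rot":[0,0,1],"hand":0.3},{"linear":[0,0,0],"rot":[0,0,1],"hand":0.3},{"linear":[0,0,0],"rot":[0,0,1],"hand":0.3},{"linear":[0,0,0],"rot":[0,0,1],"hand":0.3},{"linear":[0,0,0],"rot":[0,0,1],"hand":0.3},{"linear":[0,0,0],"rot":[0,0,1],"hand":0.3},{"linear":[0,0,0],"rot":[0,0,1],"hand":0.3},{"linear":[0,0,0],"rot":[0,0,1],"hand":0.3},{"linear":[0,0,0],"rot":[0,0,1],"hand":0.3},{"linear":[0,0,0],"rot":[0,0,1],"hand":0.3},{"linear":[0,0,0],"rot":[0,0,1],"hand":0.3},{"linear":[0,0,0],"rot":[0,0,1],"hand":0.3},{"linear":[0,0,0],"rot":[0,0,1],"hand":0.3}]'
python3 -m crank '[{"linear":[0,0.2,0],"rot":[0,0,1],"hand":0.3},{"linear":[0,0.2,0],"rot":[0,0,1],"hand":0.3},{"linear":[0,0.2,0],"rot":[0,0,1],"hand":0.3},{"linear":[0,0.2,0],"rot":[0,0,1],"hand":0.3},{"linear":[0,0.3,0],"rot":[0,0,1],"hand":0.3},{"linear":[0,0.3,0],"rot":[0,0,1],"hand":0.3},{"linear":[0,0.3,0],"rot":[0,0,1],"hand":0.3},{"linear":[0,0.3,0],"rot":[0,0,1],"hand":0.3},{"linear":[0,0.3,0],"rot":[0,0,1],"hand":0.3},{"linear":[0,0.3,0],"rot":[0,0,1],"hand":0.3},{"linear":[0,0.3,0],"rot":[0,0,1],"hand":0.3},{"linear":[0,0.3,0],"rot":[0,0,1],"hand":0.3}]'
python3 - <<'E'
from h import *
plan([.42,.2564,.11],goal(90,8,-1));print(monitor.get_obs()['joint_pos'].round(1))
E
```

```text
clock: 26.48
tool_pos: [0.443, 0.0616, 0.1825]
orientation: [-162.9, 89.8, -56.8]
force: [-0.1, -0.3, -0.0]
opening: 0.0263
clock: 27.98
tool_pos: [0.4358, 0.2723, 0.1773]
orientation: [141.1, 89.6, -49.5]
force: [-0.2, -0.0, 0.0]
opening: 0.0261
t 27.98 pos [0.4358 0.2723 0.1773] F [-0.2 -0.   0. ] M [-0.07  0.12  0.02] open 0.0261 dlin [-0.264 -0.265 -1.122] drot [-0.093 -1.54   2.107]
[ 54.2   7.6 -23.7   0.4 -58.8  25. ]
```

```bash
python3 -m crank '[{"linear":[0,-0.1,-0.2],"rot":[0,-0.5,0.7],"hand":0.3},{"linear":[0,-0.1,-0.3],"rot":[0,-0.5,0.7],"hand":0.3},{"linear":[0,0,-0.3],"rot":[0,-0.5,0.5],"hand":0.3},{"linear":[0,0,-0.2],"rot":[0,-0.4,0],"hand":0.3},{"linear":[0,0,0],"rot":[0,0,0],"hand":0.3}]'
python3 - <<'E'
from h import *
plan([.42,.2564,.11],goal(90,10,-1));snap('wrist','w12')
E
```

```text
clock: 28.6
tool_pos: [0.4318, 0.2673, 0.1137]
orientation: [-177.8, 80.0, 2.4]
force: [-0.1, 0.1, 0.8]
opening: 0.0266
t 28.6 pos [0.4318 0.2673 0.1137] F [-0.1  0.1  0.8] M [-0.16  0.67  0.  ] open 0.0266 dlin [-0.197 -0.181 -0.062] drot [-0.078 -0.    -0.031]
```

View pics/w12.png

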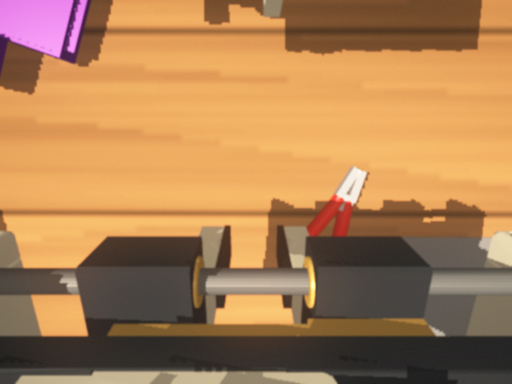

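```bash
cat > t.py <<'E'
from ik2 import *
from h import goal,monitor,mat
Z=np.load('w12.npz');o=monitor.get_obs();T=np.eye(4);T[:3,:3]=mat(o).as_matrix();T[:3,3]=o['tool_pos']
HE=np.linalg.inv(T)@Z['wc'];K=Z['K'];print(HE.round(3),Z['wc'][:3,3])
pts=np.array([[.661,.256,.075],[.633,.256,.066],[.69,.256,.085]])
out=[]
for x in(.32,.36,.40,.44,.48):
 for y in(.05,.12,.2,.26,.32):
  for z in(.08,.14,.2):
   for yaw in(70,90,110,130):
    for lean in(12,18,24,30,36,42):
      g=goal(yaw,lean,-1);T=np.eye(4);T[:3,:3]=g.as_matrix();T[:3,3]=[x,y,z];W=T@HE;c=W[:3,3]
      p=(pts-c)@W[:3,:3]; 
      if (p[:,2]>-.05).any(): continue
      u=K[0,0]*p[:,0]/-p[:,2]+K[0,2];v=K[1,1]*-p[:,1]/-p[:,2]+K[1,2]
      if u.min()<10 or u.max()>500 or v[0]<5 or v[0]>215: continue
      # lip check
      def ok(q,lx,lz):
          t=(lx-q[0])/(c[0]-q[0]); return q[2]+t*(c[2]-q[2])<lz
      n=sum(ok(q,.616,.118) and ok(q,.593,.18) for q in pts)
      if n>=1: out.append((n,x,y,z,yaw,lean,u.round(),v.round()))
out.sort(key=lambda a:-a[0]); print(len(out))
k=0
for a in out:
    s=ik(a[1:4],goal(a[4],a[5],-1))
    if s: print(a,[q.round(0).tolist() for q in s]); k+=1
    if k>8: break
E
timeout 500 python3 t.py
```

```text
[[-0.001  0.306 -0.952 -0.159]
 [ 1.    -0.002 -0.001  0.001]
 [-0.002 -0.952 -0.306 -0.082]
 [ 0.     0.     0.     1.   ]] [0.48555326 0.26612318 0.28563832]
516
(np.int64(2), 0.32, 0.12, 0.2, 70, 30, array([47., 56., 36.]), array([  8.,  33., -19.])) [[-169.0, -80.0, -38.0, -36.0, -154.0, -151.0]]
(np.int64(2), 0.32, 0.26, 0.2, 70, 36, array([167., 174., 159.]), array([  7.,  28., -16.])) [[98.0, -6.0, -57.0, 36.0, -63.0, -51.0]]
(np.int64(2), 0.32, 0.32, 0.2, 70, 42, array([214., 220., 207.]), array([26., 44.,  6.])) [[99.0, 3.0, -54.0, 41.0, -64.0, -58.0]]
(np.int64(2), 0.32, 0.32, 0.2, 110, 36, array([390., 382., 398.]), array([21., 43., -2.])) [[-160.0, -82.0, -53.0, 0.0, -154.0, -90.0]]
(np.int64(2), 0.32, 0.32, 0.2, 110, 42, array([382., 375., 388.]), array([48., 67., 28.])) [[-160.0, -79.0, -58.0, 0.0, -153.0, -90.0]]
(np.int64(2), 0.36, 0.12, 0.2, 90, 42, array([154., 153., 155.]), array([46., 66., 25.])) [[-161.0, -82.0, -38.0, -65.0, -166.0, -169.0]]
(np.int64(2), 0.36, 0.2, 0.2, 90, 42, array([212., 212., 213.]), array([46., 67., 25.])) [[-175.0, -73.0, -57.0, -6.0, -147.0, -98.0], [-167.0, -79.0, -48.0, -27.0, -161.0, -125.0]]
(np.int64(2), 0.36, 0.26, 0.2, 70, 36, array([175., 183., 167.]), array([29., 51.,  6.])) [[89.0, -4.0, -57.0, 41.0, -58.0, -48.0]]
(np.int64(2), 0.36, 0.32, 0.2, 70, 36, array([220., 227., 212.]), array([17., 38., -6.])) [[89.0, 2.0, -51.0, 41.0, -58.0, -48.0]]
```

```bash
python3 - <<'E'
from h import *
from ik2 import ik
plan([.36,.32,.2],goal(70,39,-1)); print([q.round(0) for q in ik([.36,.32,.2],goal(70,39,-1))], [q.round(0) for q in ik([.40,.30,.16],goal(80,24,-1))],[q.round(0) for q in ik([.38,.31,.18],goal(75,30,-1))])
E
```

```text
t 28.65 pos [0.4325 0.2679 0.1145] F [0.2 1.5 0.3] M [-0.1   0.78 -0.  ] open 0.0262 dlin [-1.208  0.868  1.425] drot [-1.093 -5.722 -3.965]
[array([ 90.,   3., -53.,  43., -59., -52.])] [array([ 74.,   1., -52.,  37., -42., -24.])] [array([ 82.,   0., -53.,  41., -49., -38.])]
```

```bash
python3 -m crank '[{"linear":[-0.15,0.11,0.18],"rot":[-0.14,-0.7,-0.5],"hand":0.3},{"linear":[-0.15,0.11,0.18],"rot":[-0.14,-0.7,-0.5],"hand":0.3},{"linear":[-0.15,0.11,0.18],"rot":[-0.14,-0.7,-0.5],"hand":0.3},{"linear":[-0.15,0.11,0.18],"rot":[-0.14,-0.7,-0.5],"hand":0.3},{"linear":[-0.15,0.11,0.18],"rot":[-0.14,-0.7,-0.5],"hand":0.3},{"linear":[-0.15,0.11,0.18],"rot":[-0.14,-0.7,-0.5],"hand":0.3},{"linear":[-0.15,0.11,0.18],"rot":[-0.14,-0.7,-0.5],"hand":0.3},{"linear":[-0.15,0.11,0.18],"rot":[-0.14,-0.7,-0.5],"hand":0.3},{"linear":[0,0,0],"rot":[0,0,0],"hand":0.3}]'
python3 - <<'E'
from h import *
plan([.36,.32,.2],goal(70,39,-1));snap('wrist','w13');i=np.load('w13.npz')['im']
cv2.imwrite('pics/w13c.png',cv2.resize(i[:200,100:400][:,:,::-1],(780,520),interpolation=cv2.INTER_CUBIC))
E
```

```text
clock: 29.78
tool_pos: [0.36, 0.3324, 0.2125]
orientation: [-178.8, 50.7, -19.7]
force: [-0.3, 0.4, -0.6]
opening: 0.026
t 29.77 pos [0.36   0.3324 0.2125] F [-0.3  0.4 -0.6] M [ 0.64  2.19 -0.01] open 0.026 dlin [ 0.001 -0.207 -0.208] drot [-0.121  0.109  0.132]
```

View pics/w13c.png

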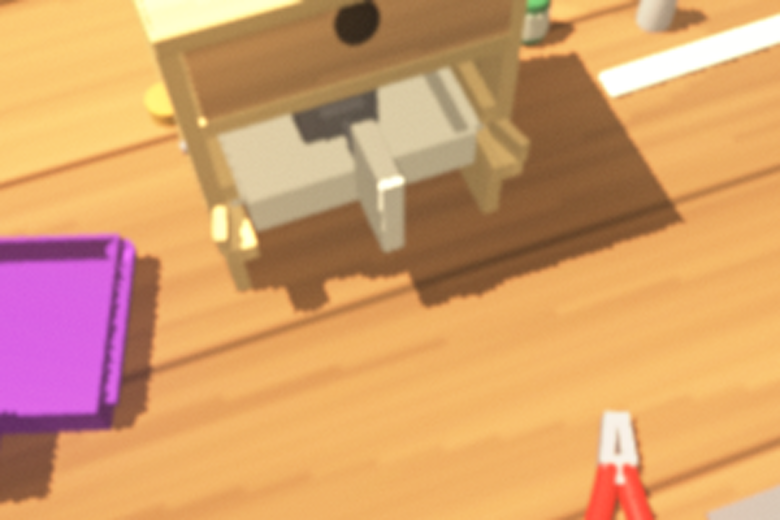

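The wrist view shows the turret upright in the tray at (335,112), with the tab at (380,190) and the tray between the rails. Now I'll measure tray yaw, sideways offset and depth relative to the rack in this same view.

```bash
python3 - <<'E'
from h import *
P=np.load('w13.npz')['P']
g=lambda cu,cv:P[int(cv*200/520),int(100+cu*300/780)].round(4).tolist()
for n,c in dict(fwL=(262,205),fwM=(330,190),fwR=(455,148),fwR2=(470,140),tabtop=(380,155),tabfront=(392,215),turretFront=(340,125),turtop=(335,103),floor=(430,110),floor2=(270,150),drawer1=(230,85),drawer2=(480,30),railL=(235,225),postL=(205,150),postR=(510,60),guideR=(510,130)).items(): print(n,g(*c))
S=P[:100,150:300].reshape(-1,3)
# front wall outer face: x between .615..~.63, z .05-.066
q=S[(S[:,2]>.049)&(S[:,2]<.064)&(S[:,0]>.61)&(S[:,0]<.635)&(S[:,1]>.2)&(S[:,1]<.315)&(np.abs(S[:,1]-.256)>.012)]
c=np.polyfit(q[:,1],q[:,0],1);r=q[:,0]-np.polyval(c,q[:,1]);k=np.abs(r)<.003;c=np.polyfit(q[k,1],q[k,0],1);print('front wall',k.sum(),'dx/dy',c[0],'x at .256',np.polyval(c,.256))
q=S[(S[:,2]>.092)&(S[:,2]<.104)&(S[:,0]>.57)&(S[:,0]<.625)&(np.abs(S[:,1]-.256)<.02)]
print('tab top',len(q),q.min(0),q.max(0),cv2.minAreaRect((q[:,:2]*1000).astype(np.float32)))
q=S[(S[:,2]>.13)&(S[:,2]<.17)&(S[:,0]>.6)&(S[:,0]<.63)&(S[:,1]>.2)&(S[:,1]<.32)]
print('drawer front',len(q),np.polyfit(q[:,1],q[:,0],1),np.median(q[:,0]))
E
```

```text
fwL [0.6201, 0.3138, 0.066]
fwM [0.6196, 0.2773, 0.0614]
fwR [0.6208, 0.2042, 0.0641]
fwR2 [0.6211, 0.1966, 0.0665]
tabtop [0.5981, 0.2544, 0.0986]
tabfront [0.579, 0.2566, 0.0787]
turretFront [0.6545, 0.259, 0.0673]
turtop [0.6624, 0.2584, 0.0757]
floor [0.6633, 0.2023, 0.051]
floor2 [0.671, 0.2969, 0.0492]
drawer1 [0.6144, 0.3147, 0.1444]
drawer2 [0.6151, 0.1992, 0.136]
railL [0.6171, 0.3299, 0.0604]
postL [0.6217, 0.3333, 0.1085]
postR [0.6214, 0.1776, 0.1083]
guideR [0.6124, 0.177, 0.0727]
front wall 439 dx/dy -0.012269522258363207 x at .256 0.6204594636471441
tab top 319 [0.57739386 0.25015733 0.09200279] [0.62073858 0.26229308 0.10079573] ((599.0781860351562, 256.2372131347656), (43.37652587890625, 11.987548828125), 0.33633852005004883)
drawer front 2585 [-0.00653025  0.61645474] 0.6147612145566865
```

Everything checks out. The tray front wall is at x = 0.6205 and the rack posts' front plane at 0.6215; they should coincide. The tab is at y = 0.256, the relative yaw is about 0.006 rad, and the turret is upright. The arm is clear, so I'm handing in.

```bash
python3 - <<'E'
from h import *
print(ticket.close_job(), monitor.get_obs()['clock'])
E
```

```text
the job is handed in; nothing more can be done
the job is handed in; nothing more can be done
```

The tray is fully home in the rack with the grey turret upright in it. I handed the job in after about 30 s of the 64 s; no verdict is reported.

**What I did:** I set the turret flat in the white tray on the desk and carried the tray by its tab. I slid the ears into the grooves to about 46 mm short of home, lowered the tray onto the rails and let go. Then I pushed the tab home past the clips with closed fingers.

**Departure from the task:** I held and pushed the tab at a lean of 8–13°, not the 30–45° you asked for. With my fitted arm model, leans of 25–50° at home were out of range for joint 4, and the pick position was out of reach above about 10°.

**Last checks, from a wrist-camera view into the bay:**

| Check | Measured | Expected at home |
|---|---|---|
| Tray front wall, x | 0.6205 m | 0.6215 m (rack post fronts) |
| Tab centre, y | 0.256 m | 0.256 m |
| Tab top, z | 0.098–0.100 m | 0.098 m |
| Yaw between tray and rack | about 0.006 rad | under 0.05 rad |

- **Turret:** it looks upright on the level tray floor.
- **Arm:** it is clear of everything.
- **Bystanders:** I touched none of them that I know of. I did not re-measure their positions.

**Disagreements:**
- The top camera put the tab about 2 mm to one side, while the wrist camera put it on centre. Either is within the 5 mm limit.
- The final push rose to about 47 N along x before I stopped. It came at the expected home depth, so I took it as the fingers pressing the tray against the back stop. The gripper body was close to the roof edge, and I did not check separately that it stayed clear.

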